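# Dock and lock the desk caddy

## Task

Put the white desk caddy onto its dark metal dock: its square hub goes over the dock's shaft and the small hole in its plate over the locating pin, until the plate lies flat and fully home on the dock. Then turn the dock's swing clamp clockwise to its stop, so that its toe reaches over the caddy's plate and locks it. Leave the caddy docked, and do not push the mouse, pencil box or stapler about.

Things in the scene. Friction and masses are not known exactly. Their poses are not given: they have to be found in the camera images.
- hub (a point): Centre of the loose white plastic caddy's square hub, on the bore axis, 26 mm above the caddy's underside. Axes are the caddy's: z up, x towards its cups. Hub 36 x 36 mm, sides along x and y, from 8 to 44 mm above the underside, with a 19 mm bore right through hub and plate; best gripped across its y faces. Caddy about 0.25 kg, flat on the desk at the start.
- cup (a point): Centre of the rim of the middle one of the caddy's three open clip cups: 47 mm along x from the hub axis, 38 mm above the underside. The others stand 36 mm to either side along y; each is 30 mm across.
- pin_hole (a point): Centre of the caddy's 11 mm locating hole, at the underside of its plate: x = -34, y = +34 mm from the hub axis in caddy axes. The hole goes right through the plate, which is 8 mm thick and reaches from x = -55 to +65 mm and y = -58 to +58 mm about the hub axis.
- dock: The fixed dark steel dock, a slab 12 mm thick lying on the desk (x from -120 to +65 mm, y from -65 to +65 mm). Origin at desk level on the shaft's axis, z up. The caddy sits with its x and y axes along the dock's. The clamp's pivot is at x = -92, y = 0.
- shaft_foot (a point): Foot of the dock's upright steel shaft, on the slab's top (12 mm above the desk), where the underside of the caddy comes to lie; shaft 16 mm thick, 40 mm tall above the slab, its last 7 mm tapering to 8 mm.
- pin_foot (a point): Foot of the dock's locating pin on the slab's top, at x = -34, y = +34 mm in dock axes; pin 8 mm thick, 16 mm tall above the slab, its last 4 mm tapering to 4 mm.
- clamp (a joint): Angle of the swing clamp (rad), which grows clockwise seen from above. 0: toe points along the dock's +y, clear of the caddy (it starts 0.05 to 0.35). 1.57: hard stop, toe points along the dock's +x, to the shaft, and lies 2 mm above the docked plate. It turns with light friction (about 0.06 N m) and stays where it is left.
- clamp_grip (a point): Middle of the clamp's black grip bar, on the pivot's axis, 48 mm above the desk; its x axis points along bar and toe and turns with them, z up. The bar is 46 mm long, 14 mm thick and spans 30 to 62 mm above the desk. The steel toe under it is also 14 mm wide, 22 to 30 mm above the desk, and reaches 54 mm from the axis.
- mouse: Black computer mouse, 100 x 58 x 32 mm, origin at the centre of its underside. Leave alone.
- pencil_box: Dark blue hard pencil box, 60 x 200 x 41 mm, long along its y, origin at the centre of its underside. Leave alone.
- stapler: Black stapler, 130 x 34 x 54 mm, long along its x, origin at the centre of its underside. Leave alone.
Mind the look-alikes: they are no part of the job. What is meant by the dock is not orange, and is the smaller of those in its own colour.

How it is judged:
By the outcome, as a careful person would: the job done as asked, in the order asked, and still so for the second after the job is handed in, with the robot touching nothing.
It also fails if it takes over 64 s, if anything falls off the work surface, if the arm or the gripper's body presses on something with over 40 N, if the wrist force passes 120 N, or if a joint passes its speed limit or range.

## Robot

A 6-joint arm with a two-finger parallel gripper is mounted at the origin on the work surface. World frame = base frame: x ahead of the robot, y to its left, z up, the work surface at z = 0. Lengths are in m, angles in rad, forces in N, time in s.
With the tool pointing down it reaches from about 0.35 to 0.875 m from the base axis. Payload 4.2 kg.
Tool frame: the origin (TCP) lies at the very end of the fingers, on their centre line; the grasp point (between the pads) lies 19 mm behind it; z points along the fingers, y is the direction in which the jaws open and shut (so a half turn about z gives the same grasp; the last joint's range is limited). The gripper opens to 87 mm and grips with 3 to 60 N. Pads are 19 mm wide; open, the fingers measure 117 mm over their backs; the gripper's body (75 mm by 190 mm) begins 51 mm behind the grasp point.
Start: joints at [1.368, 0.385, 0.008, 0, -1.194, -0.259], TCP at [0.278, 0.56, 0.223] pointing down, gripper open.
Joint ranges: [-3.14, 3.14], [-1.21, 2.06], [-1.07, 1.41], [-3.16, 2.05], [-2.99, -0.16], [-3.1, 3.1]. Speed limits (rad/s): [2.79, 2.79, 3.14, 3.14, 3.14, 3.14].

## Interface

Orientations are given as [roll, pitch, yaw] about the fixed x, y, z axes, in that order (R = Rz(yaw) Ry(pitch) Rx(roll)).
In Python, from rig import bot gives the robot as it stands.
- The arm moves only by the tool send_rows, never from a script. Its argument "plan" is a list of rows, each an object with "dp": the shift along the tool's x, y, z in m, a list of three; "delta_rot": the turn, a rotation vector about the tool's x, y, z in degrees, a list of three; "gripper": the opening, from 0 (shut) to 1 (fully open). In form: [{"dp": [x, y, z], "delta_rot": [ax, ay, az], "gripper": gripper}, ...]. A call has exactly 5 rows; each row shifts and turns the pose as measured when the row begins, along the tool's axes as they then stand; what a row does not reach is not made up. A row lasts 1/10 s, in which the tool goes at most 50 mm and 8.59 degrees, less where a joint would pass 70% of its speed; a pose out of reach is approached as far as the arm can. A call is refused whole if a number of a shift passes 0.05 or a number of a turn 8.59, either way. A call with a gripper value outside its range is refused whole. The fingers move at their own pace and stop on an object; "newtons" is the grip in N (left out, the last holds). Time passes only in rows, so rows that do not move let the fingers close, or fill a call up. It gives the time, the measured TCP pose, the force and the opening at its end, in the units of the state.
- bot.state(): the state, without advancing time (a new reading comes with each control period).
- bot.read_camera(name): name is "side" or "top"; returns (picture, depth): 384x512x3 uint8, red, green, blue; 384x512 float32, m along the optical axis (not along the pixel's ray), 0 where there is no reading.
- bot.camera_model(name): a dict with "fx", "fy", "cx", "cy" (pixels), "view" (4x4, takes a point from world to camera coordinates). Camera axes: x right, y up, looking along -z (the intrinsics and any distortion apply to the point x, -y, -z); pixel columns grow to the right and rows downward; lengths in m; the calibration is good to about 2 mm. A picture is of the moment at which its call begins. camera_model takes no time and is no camera call.
- bot.close_job(): hands the job in, once; it reports no verdict.
Trained networks look in the newest picture that a camera, given by its name, has taken for a name from the list of things; names that differ only in an ending like _2 or _b are one class to them, and where a whole thing is asked for, a point or a joint stands for the part that bears it (a point fixed in the world has none). Each returns a list of dicts, best first, with "p" (0 to 1); they miss things now and then, are a little off and sometimes report something else, mostly with a low value. They report only what shows in the picture. A call takes as long as a camera call. They do not tell look-alikes from the thing itself.
- bot.boxes_of(camera, name): "xyz" ([x, y, z] in m, in world coordinates, good to about 4 mm: the middle of the surface that is visible of it).
The state is a dict: "clock": time; "joint_positions": joint angles; "qd": joint speeds; "joint_efforts": joint torques, N m; "position": TCP position; "ee_rot": TCP orientation; "contact_force": force on the tool from outside, world axes, zero at the start; "moment": the same for the moment, N m; "opening": finger opening in m.
Only numpy, scipy, OpenCV 4.12 (cv2) and the standard library are available. Lean on these libraries where they do the work, as an engineer would, in place of code of your own. Each camera call takes 0.05 s, during which the arm holds its last target.

## Working session

There is one attempt and no reset: what is moved stays moved. The work goes in short steps, Python scripts to look and compute and a tool call to move; the robot and the scene stay as the last step left them, time stands still between calls to the robot, and variables do not carry over. Pictures are saved under pics/ and viewed, and the job is handed in when it is done.

Besides the shell and the picture viewer there is one more tool, called after "Request:" in YAML: its name, and indented under it one key for each argument. send_rows: Moves the arm, as the interface text tells. Its arguments: {"type":"object","properties":{"plan":{"type":"array","items":{"type":"object","properties":{"dp":{"type":"array","items":{"type":"number"}},"delta_rot":{"type":"array","items":{"type":"number"}},"gripper":{"type":"number"}}}},"newtons":{"type":"number"}},"required":["plan"]}

```bash
ls; mkdir -p pics; python3 - <<'E'
from rig import bot
import cv2, numpy as np
for n in ["side","top"]:
    im,d=bot.read_camera(n)
    cv2.imwrite(f"pics/{n}0.png",im[:,:,::-1]); np.savez(f"{n}0.npz",im=im,d=d)
    m=bot.camera_model(n); print(n,{k:np.round(v,4).tolist() for k,v in m.items()})
for n in ["top","side"]:
    for t in ["dock","hub","clamp_grip","pin_hole","cup","shaft_foot","pin_foot","mouse","stapler","pencil_box"]:
        print(n,t,[(np.round(x["xyz"],3).tolist(),round(x["p"],2)) for x in bot.boxes_of(n,t)][:5])
print(bot.state())
E
```

```text
pics
side {'fx': 361.8091, 'fy': 361.8091, 'cx': 262.2734, 'cy': 189.6625, 'view': [[0.7055, -0.7087, -0.0049, -0.4288], [0.5397, 0.5327, 0.6518, -0.3596], [-0.4594, -0.4625, 0.7583, -1.1587], [0.0, 0.0, 0.0, 1.0]]}
top {'fx': 384.0868, 'fy': 384.0868, 'cx': 256.4064, 'cy': 189.651, 'view': [[0.0044, -0.9999, -0.0103, -0.0149], [0.9935, 0.0032, 0.1136, -0.5853], [-0.1135, -0.0107, 0.9935, -1.1145], [0.0, 0.0, 0.0, 1.0]]}
top dock [([0.568, 0.175, 0.015], 0.84), ([0.39, 0.472, 0.019], 0.83), ([0.357, 0.009, 0.009], 0.82)]
top hub [([0.575, -0.243, 0.005], 0.92)]
top clamp_grip [([0.512, 0.174, 0.062], 0.7), ([0.304, 0.46, 0.082], 0.59), ([0.295, 0.004, 0.057], 0.57)]
top pin_hole [([0.57, -0.242, 0.009], 0.73)]
top cup [([0.579, -0.244, 0.009], 0.84)]
top shaft_foot [([0.564, 0.174, 0.011], 0.87), ([0.36, 0.005, 0.019], 0.65), ([0.39, 0.468, 0.015], 0.61)]
top pin_foot [([0.386, 0.469, 0.017], 0.91), ([0.566, 0.172, 0.012], 0.65), ([0.351, 0.003, 0.014], 0.58)]
top mouse [([0.786, -0.15, 0.031], 0.71)]
top stapler [([0.487, -0.505, 0.054], 0.6)]
top pencil_box [([0.773, 0.115, 0.039],
[... 851 characters left out ...]
8], 0.26)]
{'clock': 1.1, 'joint_positions': array([ 1.36759372e+00,  3.84687197e-01,  7.91254173e-03,  5.79055515e-06,
       -1.19399387e+00, -2.58601292e-01]), 'qd': array([-4.90008451e-04, -1.49135031e-05, -5.31861117e-04, -3.11027026e-04,
        8.65612356e-04, -4.77995295e-04]), 'joint_efforts': array([-2.71643239e-04, -3.90477455e+01,  1.87623006e+01,  4.22409922e+00,
        1.55053928e-02, -1.67830012e-05]), 'position': array([0.27844798, 0.55953118, 0.22256359]), 'ee_rot': array([-3.14156440e+00,  1.90533137e-06, -4.61801765e-01]), 'contact_force': array([1.33088302, 0.08102624, 0.92085536]), 'moment': array([-0.02788448, -0.02607022, -0.03369978]), 'opening': 0.08699725434507363}
```

View pics/top0.png

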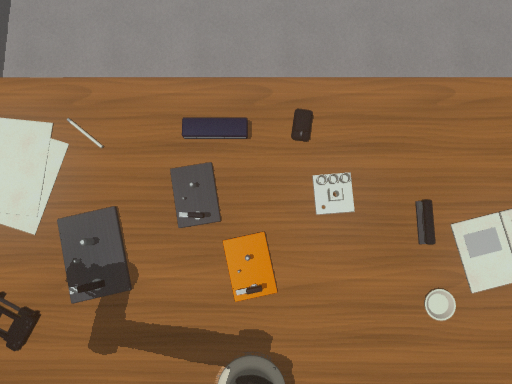

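View pics/side0.png

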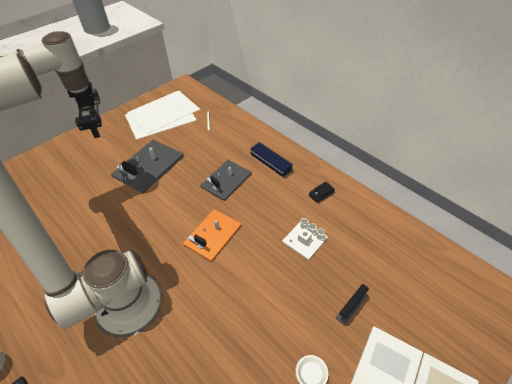

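Docks in the top picture are the big dark one (95,255), the small dark one (195,195) and the orange one (250,265). The one meant should be the small dark one at (195,195): it isn't orange and is the smaller of the two dark ones. I'll confirm this in an enlarged crop.

```bash
python3 - <<'E'
import cv2, numpy as np
t=np.load("top0.npz"); s=np.load("side0.npz")
def crop(im,x,y,w,h,W=390,H=290): return cv2.resize(im[y:y+h,x:x+w,::-1],(W,H),interpolation=cv2.INTER_CUBIC)
a=np.hstack([crop(t['im'],155,150,94,70),crop(t['im'],290,160,94,70)])
b=np.hstack([crop(s['im'],180,145,94,70),crop(s['im'],260,205,94,70)])
cv2.imwrite("pics/crop0.png",np.vstack([a,b]))
d=t['d']; np.set_printoptions(linewidth=220)
print(np.round(d[174:216:3,312:356:3]*1000).astype(int))
E
```

```text
[[1187 1187 1187 1149 1178 1178 1177 1154 1147 1179 1145 1166 1151 1179 1182]
 [1183 1173 1176 1167 1159 1174 1173 1175 1160 1176 1177 1172 1172 1185 1188]
 [1182 1179 1172 1172 1173 1173 1148 1173 1169 1176 1143 1175 1156 1178 1184]
 [1183 1173 1156 1144 1173 1173 1172 1156 1172 1173 1175 1176 1173 1174 1181]
 [1183 1174 1176 1172 1172 1168 1173 1173 1174 1174 1169 1173 1170 1169 1179]
 [1181 1170 1170 1172 1168 1167 1135 1139 1135    0 1171 1170 1171 1170 1177]
 [1178 1169 1164 1167 1171 1174 1135 1178 1161    0 1171 1173 1167 1169 1176]
 [1181 1168 1168 1167 1170 1171 1130 1133 1170 1134 1169 1167 1168 1165 1176]
 [1180 1168 1174 1169 1171 1170 1135 1133 1134 1131 1134 1166 1167 1167 1174]
 [1180 1169 1164 1168 1172 1164 1167 1166 1168 1165 1164 1164 1168 1169 1173]
 [1175 1172 1166 1164 1167 1162 1165 1167 1164 1169 1168 1162 1162 1166 1170]
 [1173 1172 1168 1165 1171 1168 1162 1166 1167 1163 1163 1163 1166 1164 1175]
 [1168 1175 1161 1169 1163 1164 1160 1163 1164 1158 1165 1162 1167 1162 1161]
 [1170 1172 1165 1167 1163 1163 1175 1170 1173 1174 1173 1171 1172 1167 1172]]
```

View pics/crop0.png

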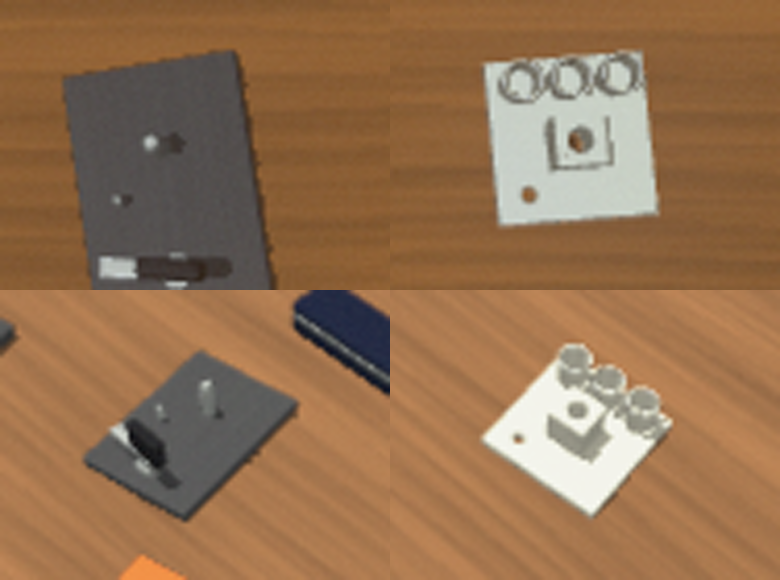

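Crop confirms it: top-left panel shows the grey, smaller dock with shaft tip at about (192,184), pin at about (184,198) and clamp with its toe to the left. Now I'll fit the caddy and dock poses by silhouette in both views.

```bash
cat > fit.py <<'E'
import numpy as np, cv2
from scipy.optimize import minimize
from rig import bot
CM={n:bot.camera_model(n) for n in ("top","side")}
def proj(n,P):
    m=CM[n]; V=np.array(m["view"]); c=np.asarray(P)@V[:3,:3].T+V[:3,3]
    return np.c_[m["fx"]*c[:,0]/-c[:,2]+m["cx"], m["fy"]*-c[:,1]/-c[:,2]+m["cy"]]
def box(x0,x1,y0,y1,z0,z1): return np.array([[x,y,z] for x in(x0,x1) for y in(y0,y1) for z in(z0,z1)])/1000.
def cyl(x,y,r,z0,z1,r1=None):
    a=np.linspace(0,2*np.pi,24,endpoint=False); r1=r if r1 is None else r1
    return np.vstack([np.c_[x+q*np.cos(a),y+q*np.sin(a),0*a+z] for q,z in((r,z0),(r1,z1))])/1000.
CADDY=[box(-55,65,-58,58,0,8),box(-18,18,-18,18,8,44)]+[cyl(47,s,15,8,38) for s in(-36,0,36)]
SLAB=[box(-120,65,-65,65,0,12)]
def place(P,p,z=0,):
    c,s=np.cos(p[2]),np.sin(p[2]); return np.c_[P[:,0]*c-P[:,1]*s+p[0],P[:,0]*s+P[:,1]*c+p[1],P[:,2]+z]
SS=8
def render(n,parts,p,roi,z=0):
    x,y,w,h=roi; m=np.zeros((h*SS,w*SS),np.uint8)
    for P in parts:
        u=(proj(n,place(P,p,z))-[x,y]+0.5)*SS-0.5
        q=cv2.convexHull(u.astype(np.float32))[:,0]
        cv2.fillConvexPoly(m,np.round(q*16).astype(np.int32),1,shift=4)
    return cv2.resize(m.astype(np.float32),(w,h),interpolation=cv2.INTER_AREA)
def fit(masks,parts,p0,z=0):
    """masks: {cam:(roi,softmask)}; caddy z optional fixed"""
    def cost(p):
        return sum(((render(n,parts,p,r,z)-m)**2).sum() for n,(r,m) in masks.items())
    best=None
    for d in (0.004,0.002):
        s=np.array([p0+np.array(v) for v in([0,0,0],[d,0,0],[0,d,0],[0,0,20*d])])
        r=minimize(cost,p0,method="Nelder-Mead",options=dict(initial_simplex=s,xatol=1e-5,fatol=1e-3)); p0=r.x
    return r.x,r.fun
E
cat > pose.py <<'E'
from fit import *
import sys
t={n:np.load(f"{n}0.npz")["im"].astype(float) for n in("top","side")}
def soft(im,roi,kind):
    x,y,w,h=roi; c=im[y:y+h,x:x+w]
    # saturation-like r-b : wood high, grey/white low
    v=c[...,0]-c[...,2]
    bg=np.median(v)if 0 else np.percentile(v,75)
    return np.clip(1-v/bg,0,1), v
def masks(rois,norm=True):
    o={}
    for n,r in rois.items():
        m,v=soft(t[n],r,0); o[n]=(r,np.clip((m-0.08)/0.8,0,1))
    return o
rc={"top":(300,160,65,66),"side":(270,210,70,60)}
rd={"top":(160,153,68,83),"side":(190,152,72,55)}
for nm,parts,ro,p0 in(("caddy",CADDY,rc,[.575,-.245,0.0]),("dock",SLAB,rd,[.59,.17,.12])):
    M=masks(ro)
    for sel in(("top",),("side",),("top","side")):
        r,f=fit({k:M[k] for k in sel},parts,np.array(p0)); print(nm,sel,np.round(r,4),round(f,1))
    vis=[]
    for n in("top","side"):
        x,y,w,h=ro[n]; vis.append(cv2.resize(np.hstack([M[n][1],render(n,parts,r,ro[n]),np.abs(M[n][1]-render(n,parts,r,ro[n]))]),(780,260),interpolation=cv2.INTER_NEAREST))
    cv2.imwrite(f"pics/fit_{nm}.png",np.vstack(vis)*255)
E
python3 pose.py
```

```text
caddy ('top',) [ 0.5739 -0.2466  0.0808] 16.9
caddy ('side',) [ 0.5707 -0.2478  0.0849] 8.7
caddy ('top', 'side') [ 0.5732 -0.2468  0.0765] 43.7
dock ('top',) [0.6001 0.1799 0.1687] 8.6
dock ('side',) [0.5968 0.1787 0.1623] 85.4
dock ('top', 'side') [0.5992 0.1799 0.1721] 108.8[ WARN:0@1.841] global loadsave.cpp:1063 imwrite_ Unsupported depth image for selected encoder is fallbacked to CV_8U.
```

```bash
python3 -c "
import cv2,numpy as np
cv2.imwrite('pics/fit_a.png',np.vstack([cv2.resize(cv2.imread('pics/fit_caddy.png'),(780,290)),cv2.resize(cv2.imread('pics/fit_dock.png'),(780,290))]))"
```

```text
(no output)
```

View pics/fit_a.png

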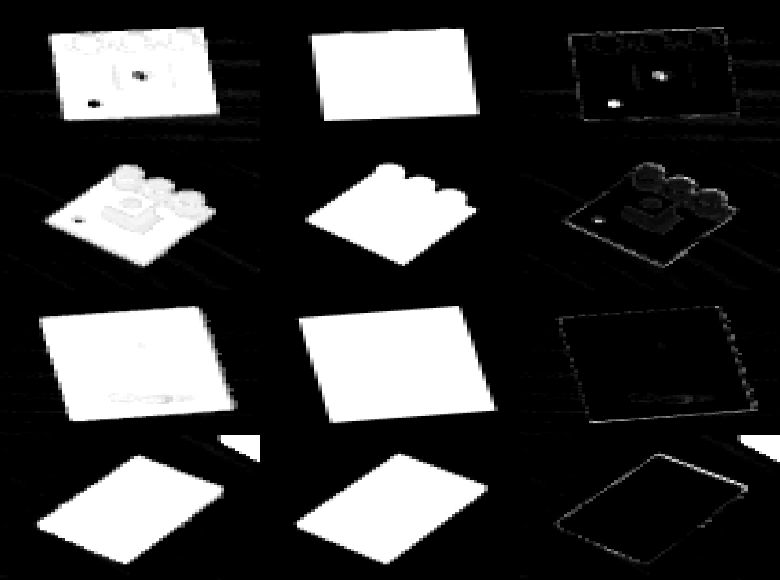

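Both fits are tight. The two cameras disagree by the same ~3 mm in x for caddy and dock (a calibration bias), so the relative offset is reliable. Now the motion helper.

```bash
cat > go.py <<'E'
import sys,numpy as np
from rig import bot
from scipy.spatial.transform import Rotation as R
def rows(tx,ty,tz,tyaw,vmax=0.05,n=5):
    s=bot.state(); p=np.array(s["position"]); Rm=R.from_euler("xyz",s["ee_rot"])
    Rt=R.from_euler("xyz",[np.pi,0,tyaw]); T=np.array([tx,ty,tz])
    print("t",round(s["clock"],2),"p",np.round(p,4),"yaw",round(s["ee_rot"][2],4),"F",np.round(s["contact_force"],1),"op",round(s["opening"],4),"q6",round(s["joint_positions"][5],2))
    for i in range(n):
        rem=T-p; ln=np.linalg.norm(rem); rv=(Rm.inv()*Rt).as_rotvec(degrees=True); ang=np.linalg.norm(rv)
        k=max(ln/vmax,ang/8.5,1e-9); st=rem/max(k,1); 
        d=Rm.inv().apply(st); w=rv/max(k,1)
        d=np.round(d,4); w=np.round(w,2)
        print('{"dp":%s,"delta_rot":%s}'%(d.tolist(),w.tolist()))
        p=p+Rm.apply(d); Rm=Rm*R.from_rotvec(w,degrees=True)
if __name__=="__main__": rows(*map(float,sys.argv[1:]))
E
python3 go.py 0.572 -0.247 0.2 -3.059 0.045 10
```

```text
t 1.1 p [0.2784 0.5595 0.2226] yaw -0.4618 F [1.3 0.1 0.9] op 0.087 q6 -0.26Traceback (most recent call last):
  File "go.py", line 15, in <module>
    if __name__=="__main__": rows(*map(float,sys.argv[1:]))
                             ~~~~^^^^^^^^^^^^^^^^^^^^^^^^^^
  File "go.py", line 8, in rows
    for i in range(n):
             ~~~~~^^^
TypeError: 'float' object cannot be interpreted as an integer
```

```bash
sed -i 's/range(n)/range(int(n))/' go.py; python3 go.py 0.572 -0.247 0.2 -3.059 0.045 10
```

```text
t 1.1 p [0.2784 0.5595 0.2226] yaw -0.4618 F [1.3 0.1 0.9] op 0.087 q6 -0.26
{"dp":[0.0326, 0.031, 0.0012],"delta_rot":[-0.0, 0.0, 7.8]}
{"dp":[0.0365, 0.0263, 0.0012],"delta_rot":[-0.0, 0.0, 7.8]}
{"dp":[0.0397, 0.0211, 0.0012],"delta_rot":[-0.0, 0.0, 7.8]}
{"dp":[0.0422, 0.0155, 0.0012],"delta_rot":[-0.0, 0.0, 7.8]}
{"dp":[0.0439, 0.0096, 0.0012],"delta_rot":[0.0, 0.0, 7.8]}
{"dp":[0.0448, 0.0036, 0.0012],"delta_rot":[0.0, 0.0, 7.8]}
{"dp":[0.0449, -0.0026, 0.0012],"delta_rot":[0.0, 0.0, 7.8]}
{"dp":[0.0441, -0.0086, 0.0012],"delta_rot":[0.0, 0.0, 7.8]}
{"dp":[0.0426, -0.0146, 0.0012],"delta_rot":[0.0, 0.0, 7.8]}
{"dp":[0.0402, -0.0202, 0.0012],"delta_rot":[0.0, 0.0, 7.8]}
```

Request:
send_rows:
  plan:
    - {"dp":[0.033,0.031,0.001],"delta_rot":[0,0,7.8],"gripper":1}
    - {"dp":[0.036,0.026,0.001],"delta_rot":[0,0,7.8],"gripper":1}
    - {"dp":[0.04,0.021,0.001],"delta_rot":[0,0,7.8],"gripper":1}
    - {"dp":[0.042,0.016,0.001],"delta_rot":[0,0,7.8],"gripper":1}
    - {"dp":[0.044,0.01,0.001],"delta_rot":[0,0,7.8],"gripper":1}

```text
clock: 1.6
position: [0.3539, 0.3459, 0.2159]
ee_rot: [-3.14, 0.0, -1.161]
contact_force: [0.5, -0.0, 0.5]
opening: 0.0868
```

```bash
python3 go.py 0.572 -0.247 0.2 -3.059 0.045 10
```

```text
t 1.6 p [0.3539 0.3459 0.2159] yaw -1.1606 F [ 0.5 -0.   0.5] op 0.0868 q6 -0.69
{"dp":[0.0449, 0.0026, 0.0011],"delta_rot":[-0.0, 0.01, 7.75]}
{"dp":[0.0449, -0.0035, 0.0011],"delta_rot":[-0.0, 0.01, 7.75]}
{"dp":[0.044, -0.0095, 0.0011],"delta_rot":[-0.0, 0.01, 7.75]}
{"dp":[0.0423, -0.0153, 0.0011],"delta_rot":[-0.0, 0.01, 7.75]}
{"dp":[0.0398, -0.0209, 0.0011],"delta_rot":[-0.0, 0.01, 7.75]}
{"dp":[0.0366, -0.0261, 0.0012],"delta_rot":[-0.0, 0.01, 7.74]}
{"dp":[0.0328, -0.0308, 0.0012],"delta_rot":[-0.01, 0.01, 7.74]}
{"dp":[0.0284, -0.0349, 0.0011],"delta_rot":[-0.01, 0.01, 7.74]}
{"dp":[0.0234, -0.0384, 0.0012],"delta_rot":[-0.0, 0.01, 7.75]}
{"dp":[0.018, -0.0412, 0.0011],"delta_rot":[-0.01, 0.01, 7.74]}
```

Tracks well.

Request:
send_rows:
  plan:
    - {"dp":[0.045,0.003,0.001],"delta_rot":[0,0,7.7],"gripper":1}
    - {"dp":[0.045,-0.003,0.001],"delta_rot":[0,0,7.7],"gripper":1}
    - {"dp":[0.044,-0.01,0.001],"delta_rot":[0,0,7.7],"gripper":1}
    - {"dp":[0.042,-0.015,0.001],"delta_rot":[0,0,7.7],"gripper":1}
    - {"dp":[0.04,-0.021,0.001],"delta_rot":[0,0,7.7],"gripper":1}

```text
clock: 2.1
position: [0.4307, 0.1251, 0.2124]
ee_rot: [-3.137, 0.006, -1.858]
contact_force: [0.6, 0.2, 0.3]
opening: 0.087
```

```bash
python3 go.py 0.572 -0.247 0.15 -3.059 0.045 10
```

```text
t 2.1 p [0.4307 0.1251 0.2124] yaw -1.8579 F [0.6 0.2 0.3] op 0.087 q6 -0.93
{"dp":[0.0354, -0.0269, 0.0069],"delta_rot":[-0.0, 0.05, 7.69]}
{"dp":[0.0315, -0.0314, 0.0069],"delta_rot":[-0.0, 0.05, 7.69]}
{"dp":[0.027, -0.0353, 0.0069],"delta_rot":[-0.0, 0.05, 7.69]}
{"dp":[0.0221, -0.0386, 0.007],"delta_rot":[-0.0, 0.05, 7.68]}
{"dp":[0.0167, -0.0412, 0.007],"delta_rot":[-0.0, 0.05, 7.69]}
{"dp":[0.011, -0.0431, 0.007],"delta_rot":[-0.0, 0.05, 7.69]}
{"dp":[0.0051, -0.0442, 0.007],"delta_rot":[-0.01, 0.05, 7.69]}
{"dp":[-0.0008, -0.0445, 0.007],"delta_rot":[-0.0, 0.04, 7.69]}
{"dp":[-0.0064, -0.0417, 0.0066],"delta_rot":[-0.01, 0.05, 7.3]}
{"dp":[0.0, -0.0, -0.0],"delta_rot":[0.0, -0.0, 0.0]}
```

Request:
send_rows:
  plan:
    - {"dp":[0.035,-0.027,0.007],"delta_rot":[0,0,7.7],"gripper":1}
    - {"dp":[0.031,-0.031,0.007],"delta_rot":[0,0,7.7],"gripper":1}
    - {"dp":[0.027,-0.035,0.007],"delta_rot":[0,0,7.7],"gripper":1}
    - {"dp":[0.022,-0.039,0.007],"delta_rot":[0,0,7.7],"gripper":1}
    - {"dp":[0.017,-0.041,0.007],"delta_rot":[0,0,7.7],"gripper":1}

```text
clock: 2.6
position: [0.5104, -0.0914, 0.1792]
ee_rot: [-3.139, 0.016, -2.557]
contact_force: [2.2, 0.1, -0.1]
opening: 0.0866
```

```bash
python3 go.py 0.572 -0.247 0.13 -3.059 0.045 5
```

```text
t 2.6 p [ 0.5104 -0.0914  0.1792] yaw -2.557 F [ 2.2  0.1 -0.1] op 0.0866 q6 -1.12
{"dp":[0.0091, -0.0422, 0.0126],"delta_rot":[0.03, 0.24, 7.42]}
{"dp":[0.0035, -0.043, 0.0127],"delta_rot":[0.03, 0.24, 7.42]}
{"dp":[-0.0021, -0.0431, 0.0127],"delta_rot":[0.02, 0.24, 7.42]}
{"dp":[-0.0067, -0.0372, 0.0112],"delta_rot":[0.02, 0.2, 6.5]}
{"dp":[-0.0, -0.0, -0.0],"delta_rot":[0.0, 0.0, 0.0]}
```

Request:
send_rows:
  plan:
    - {"dp":[0.009,-0.042,0.012],"delta_rot":[0,0.2,7.4],"gripper":1}
    - {"dp":[0.004,-0.043,0.012],"delta_rot":[0,0.2,7.4],"gripper":1}
    - {"dp":[-0.002,-0.043,0.012],"delta_rot":[0,0.2,7.4],"gripper":1}
    - {"dp":[-0.007,-0.037,0.011],"delta_rot":[0,0.2,6.5],"gripper":1}
    - {"dp":[0,0,0],"delta_rot":[0,0,0],"gripper":1}

```text
clock: 3.1
position: [0.5732, -0.2592, 0.1292]
ee_rot: [3.14, 0.002, -3.087]
contact_force: [-0.8, 1.8, -0.6]
opening: 0.0869
```

```bash
python3 go.py 0.572 -0.247 0.13 -3.059 0.045 5; python3 - <<'E'
from rig import bot
import cv2, numpy as np
C=[]
for n,(x,y,w,h) in (("top",(290,130,94,94)),("side",(250,160,94,94))):
    im,d=bot.read_camera(n); np.savez(f"{n}1.npz",im=im,d=d)
    C.append(cv2.resize(im[y:y+h,x:x+w,::-1],(390,390),interpolation=cv2.INTER_CUBIC))
cv2.imwrite("pics/v1.png",np.hstack(C))
E
```

```text
t 3.1 p [ 0.5732 -0.2592  0.1292] yaw -3.0871 F [-0.8  1.8 -0.6] op 0.0869 q6 -1.35
{"dp":[0.0005, 0.0123, -0.0008],"delta_rot":[0.09, 0.13, -1.61]}
{"dp":[0.0, -0.0, -0.0],"delta_rot":[0.0, 0.0, 0.0]}
{"dp":[0.0, -0.0, -0.0],"delta_rot":[0.0, 0.0, 0.0]}
{"dp":[0.0, -0.0, -0.0],"delta_rot":[0.0, 0.0, 0.0]}
{"dp":[0.0, -0.0, -0.0],"delta_rot":[0.0, 0.0, 0.0]}
```

View pics/v1.png

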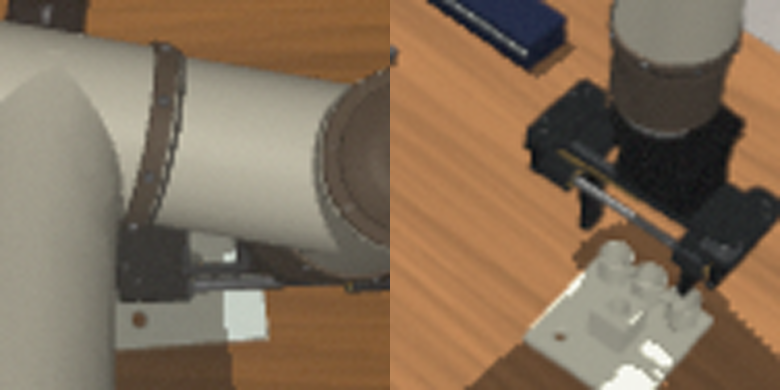

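The side picture shows the open gripper above the caddy, and the arm hides much of the top view. The move overshot y by 12 mm, so I correct that before descending.

Request:
send_rows:
  plan:
    - {"dp":[0,0.006,0.005],"delta_rot":[0,0,-0.8],"gripper":1}
    - {"dp":[0,0.005,0.01],"delta_rot":[0,0,-0.6],"gripper":1}
    - {"dp":[0,0.002,0.01],"delta_rot":[0,0,-0.2],"gripper":1}
    - {"dp":[0,0,0.01],"delta_rot":[0,0,0],"gripper":1}
    - {"dp":[0,0,0.005],"delta_rot":[0,0,0],"gripper":1}

```text
clock: 3.7
position: [0.572, -0.2371, 0.0912]
ee_rot: [3.14, 0.008, -3.043]
contact_force: [-0.7, 0.2, -0.1]
opening: 0.0872
```

```bash
python3 go.py 0.572 -0.247 0.07 -3.059 0.02 5
```

```text
t 3.7 p [ 0.572  -0.2371  0.0912] yaw -3.043 F [-0.7  0.2 -0.1] op 0.0872 q6 -1.34
{"dp":[0.001, -0.0084, 0.0181],"delta_rot":[0.07, 0.39, 0.78]}
{"dp":[0.0001, -0.0015, 0.0031],"delta_rot":[0.01, 0.07, 0.14]}
{"dp":[0.0, 0.0, -0.0],"delta_rot":[-0.0, 0.0, -0.0]}
{"dp":[0.0, 0.0, -0.0],"delta_rot":[-0.0, 0.0, -0.0]}
{"dp":[0.0, 0.0, -0.0],"delta_rot":[-0.0, 0.0, -0.0]}
```

Request:
send_rows:
  plan:
    - {"dp":[0,-0.005,0.005],"delta_rot":[0,0.3,0.5],"gripper":1}
    - {"dp":[0,-0.002,0.005],"delta_rot":[0,0.1,0.2],"gripper":1}
    - {"dp":[0,0,0.005],"delta_rot":[0,0,0],"gripper":1}
    - {"dp":[0,0,0],"delta_rot":[0,0,0],"gripper":1}
    - {"dp":[0,0,0],"delta_rot":[0,0,0],"gripper":1}

```text
clock: 4.2
position: [0.5726, -0.2447, 0.0737]
ee_rot: [3.14, -0.001, -3.056]
contact_force: [-0.0, -0.0, 0.0]
opening: 0.0871
```

```bash
python3 go.py 0.572 -0.247 0.07 -3.059 0.02 1
```

```text
t 4.2 p [ 0.5726 -0.2447  0.0737] yaw -3.056 F [-0. -0.  0.] op 0.0871 q6 -1.34
{"dp":[0.0008, -0.0023, 0.0037],"delta_rot":[0.09, -0.07, 0.17]}
```

Request:
send_rows:
  plan:
    - {"dp":[0,-0.001,0.012],"delta_rot":[0,0,0.1],"gripper":1}
    - {"dp":[0,-0.001,0.015],"delta_rot":[0,0,0.1],"gripper":1}
    - {"dp":[0,0,0.015],"delta_rot":[0,0,0],"gripper":1}
    - {"dp":[0,0,0.006],"delta_rot":[0,0,0],"gripper":1}
    - {"dp":[0,0,0],"delta_rot":[0,0,0],"gripper":1}

```text
clock: 4.7
position: [0.5732, -0.2472, 0.0232]
ee_rot: [3.141, 0.001, -3.06]
contact_force: [0.6, 0.1, -0.3]
opening: 0.087
```

```bash
python3 go.py 0.572 -0.247 0.016 -3.059 0.02 1
```

```text
t 4.7 p [ 0.5732 -0.2472  0.0232] yaw -3.0604 F [ 0.6  0.1 -0.3] op 0.087 q6 -1.34
{"dp":[0.0012, 0.0003, 0.0072],"delta_rot":[0.06, 0.06, -0.08]}
```

Request:
send_rows:
  newtons: 30
  plan:
    - {"dp":[0.001,0,0.004],"delta_rot":[0,0,0],"gripper":1}
    - {"dp":[0,0,0.003],"delta_rot":[0,0,0],"gripper":1}
    - {"dp":[0,0,0],"delta_rot":[0,0,0],"gripper":0}
    - {"dp":[0,0,0],"delta_rot":[0,0,0],"gripper":0}
    - {"dp":[0,0,0],"delta_rot":[0,0,0],"gripper":0}

```text
clock: 5.2
position: [0.5734, -0.2476, 0.0173]
ee_rot: [-3.141, 0.004, -3.06]
contact_force: [-0.0, 0.8, -0.2]
opening: 0.071
```

Request:
send_rows:
  newtons: 40
  plan:
    - {"dp":[0,0,0],"delta_rot":[0,0,0],"gripper":0}
    - {"dp":[0,0,0],"delta_rot":[0,0,0],"gripper":0}
    - {"dp":[0,0,0],"delta_rot":[0,0,0],"gripper":0}
    - {"dp":[0,0,0],"delta_rot":[0,0,0],"gripper":0}
    - {"dp":[0,0,0],"delta_rot":[0,0,0],"gripper":0}

```text
clock: 5.7
position: [0.5739, -0.2477, 0.0182]
ee_rot: [-3.141, 0.006, -3.06]
contact_force: [0.2, 0.6, 0.2]
opening: 0.0357
```

```bash
python3 go.py 0.572 -0.247 0.016 -3.059 0.02 1; python3 - <<'E'
from rig import bot
import cv2, numpy as np
C=[]
for n,(x,y,w,h) in (("top",(290,130,94,94)),("side",(250,160,94,94))):
    im,d=bot.read_camera(n); np.savez(f"{n}2.npz",im=im,d=d)
    C.append(cv2.resize(im[y:y+h,x:x+w,::-1],(390,390),interpolation=cv2.INTER_CUBIC))
cv2.imwrite("pics/v2.png",np.hstack(C))
E
```

```text
t 5.7 p [ 0.5739 -0.2477  0.0182] yaw -3.0599 F [0.2 0.6 0.2] op 0.0357 q6 -1.34
{"dp":[0.0018, 0.0008, 0.0022],"delta_rot":[-0.03, 0.33, -0.05]}
```

View pics/v2.png

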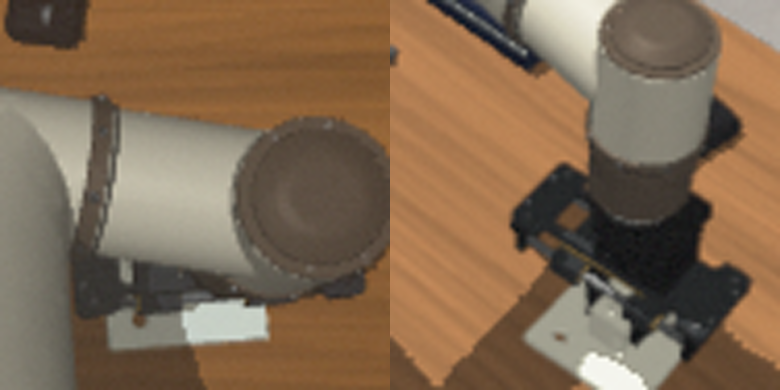

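```bash
cat > pose2.py <<'E'
from fit import *
t={n:np.load(f"{n}0.npz")["im"].astype(float) for n in("top","side")}
def masks(rois):
    o={}
    for n,(x,y,w,h) in rois.items():
        c=t[n][y:y+h,x:x+w]; v=c[...,0]-c[...,2]; m=1-v/np.percentile(v,75)
        o[n]=((x,y,w,h),np.clip((m-0.08)/0.8,0,1))
    return o
M=masks({"top":(160,153,68,83),"side":(190,157,62,50)})
for th in (0,1):
  for n in("top","side"):
    r,m=M[n]; mm=m if th==0 else (m>.5).astype(float)
    print(n,fit({n:(r,mm)},SLAB,np.array([.598,.18,.167])))
# overlay features predicted
for n,p in(("top",[.6001,.1799,.1687]),("side",[.5968,.1787,.165])):
    im=np.load(f"{n}0.npz")["im"]; x,y,w,h=M[n][0]; k=9 if n=="side" else 7
    v=cv2.resize(im[y:y+h,x:x+w,::-1],None,fx=k,fy=k,interpolation=cv2.INTER_CUBIC)
    for P,cl in((cyl(0,0,8,12,45),(0,255,0)),(cyl(0,0,4,52,52),(0,255,255)),(cyl(-34,34,4,12,24),(255,0,0)),(cyl(-92,0,3,62,62),(0,0,255)),(box(-120,65,-65,65,0,12),(255,0,255))):
        q=cv2.convexHull(((proj(n,place(P,p))-[x,y]+.5)*k).astype(np.int32)); cv2.polylines(v,[q],True,cl)
    cv2.imwrite(f"pics/ov_{n}.png",v); print(v.shape)
E
python3 pose2.py
```

```text
top (array([0.60003267, 0.1800017 , 0.16939277]), np.float64(8.54098602400519))
side (array([0.59659751, 0.17869637, 0.16534746]), np.float64(11.826758255552932))
top (array([0.59981822, 0.180198  , 0.17099972]), np.float64(20.25))
side (array([0.59682933, 0.17927548, 0.15883221]), np.float64(29.812744140625))
(581, 476, 3)
(450, 558, 3)
```

View pics/ov_top.png

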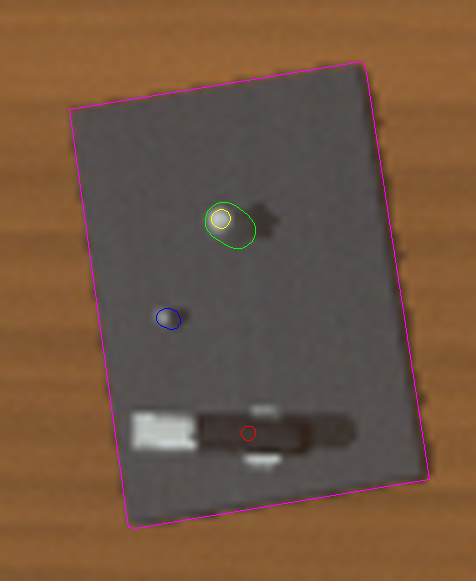

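View pics/ov_side.png

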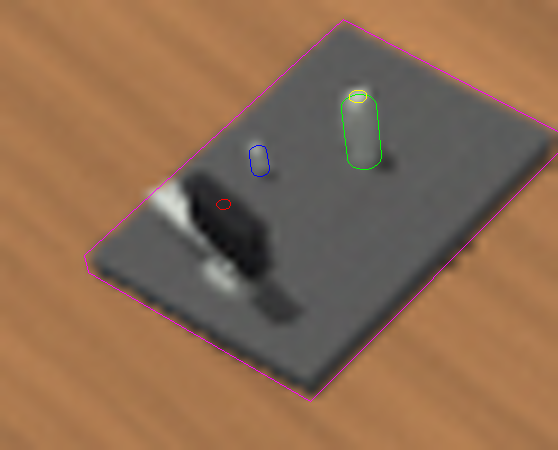

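Request:
send_rows:
  plan:
    - {"dp":[0,0,-0.01],"delta_rot":[0,0,0],"gripper":0}
    - {"dp":[0,0,-0.03],"delta_rot":[0,0,0],"gripper":0}
    - {"dp":[0,0,-0.03],"delta_rot":[0,0,0],"gripper":0}
    - {"dp":[0,0,-0.02],"delta_rot":[0,0,0],"gripper":0}
    - {"dp":[0,0,0],"delta_rot":[0,0,0],"gripper":0}

```text
clock: 6.3
position: [0.5699, -0.2469, 0.1086]
ee_rot: [3.138, -0.004, -3.062]
contact_force: [1.0, -0.5, -2.1]
opening: 0.0358
```

```bash
python3 go.py 0.600 0.179 0.125 -2.974 0.04 11
```

```text
t 6.3 p [ 0.5699 -0.2469  0.1086] yaw -3.0617 F [ 1.  -0.5 -2.1] op 0.0358 q6 -1.34
{"dp":[-0.006, 0.0395, -0.0014],"delta_rot":[0.02, -0.02, -0.47]}
{"dp":[-0.0063, 0.0395, -0.0014],"delta_rot":[0.02, -0.02, -0.47]}
{"dp":[-0.0066, 0.0394, -0.0015],"delta_rot":[0.02, -0.02, -0.47]}
{"dp":[-0.007, 0.0394, -0.0015],"delta_rot":[0.02, -0.02, -0.47]}
{"dp":[-0.0073, 0.0393, -0.0015],"delta_rot":[0.02, -0.02, -0.47]}
{"dp":[-0.0076, 0.0392, -0.0015],"delta_rot":[0.02, -0.02, -0.47]}
{"dp":[-0.0079, 0.0392, -0.0015],"delta_rot":[0.02, -0.02, -0.47]}
{"dp":[-0.0083, 0.0391, -0.0015],"delta_rot":[0.02, -0.02, -0.47]}
{"dp":[-0.0086, 0.039, -0.0015],"delta_rot":[0.02, -0.02, -0.47]}
{"dp":[-0.0089, 0.039, -0.0015],"delta_rot":[0.01, -0.03, -0.47]}
{"dp":[-0.0062, 0.0265, -0.001],"delta_rot":[0.01, -0.01, -0.32]}
```

Request:
send_rows:
  plan:
    - {"dp":[-0.004,0.025,-0.002],"delta_rot":[0,0,-0.5],"gripper":0}
    - {"dp":[-0.006,0.04,-0.002],"delta_rot":[0,0,-0.5],"gripper":0}
    - {"dp":[-0.007,0.04,-0.002],"delta_rot":[0,0,-0.5],"gripper":0}
    - {"dp":[-0.007,0.04,-0.002],"delta_rot":[0,0,-0.5],"gripper":0}
    - {"dp":[-0.007,0.04,-0.002],"delta_rot":[0,0,-0.5],"gripper":0}

```text
clock: 6.8
position: [0.5783, -0.0586, 0.1133]
ee_rot: [3.135, -0.014, -3.029]
contact_force: [1.3, 0.0, -3.8]
opening: 0.0358
```

```bash
python3 go.py 0.600 0.179 0.125 -2.974 0.04 7
```

```text
t 6.8 p [ 0.5783 -0.0586  0.1133] yaw -3.0291 F [ 1.3  0.  -3.8] op 0.0358 q6 -1.63
{"dp":[-0.0081, 0.0391, -0.0018],"delta_rot":[0.07, -0.13, -0.53]}
{"dp":[-0.0084, 0.0391, -0.0018],"delta_rot":[0.06, -0.13, -0.53]}
{"dp":[-0.0088, 0.039, -0.0019],"delta_rot":[0.07, -0.13, -0.53]}
{"dp":[-0.0091, 0.0389, -0.0019],"delta_rot":[0.06, -0.13, -0.53]}
{"dp":[-0.0095, 0.0388, -0.0019],"delta_rot":[0.07, -0.13, -0.53]}
{"dp":[-0.0096, 0.0376, -0.0019],"delta_rot":[0.06, -0.12, -0.51]}
{"dp":[0.0, -0.0, -0.0],"delta_rot":[-0.0, -0.0, -0.0]}
```

Request:
send_rows:
  plan:
    - {"dp":[-0.008,0.04,-0.002],"delta_rot":[0.1,-0.2,-0.5],"gripper":0}
    - {"dp":[-0.008,0.04,-0.002],"delta_rot":[0.1,-0.2,-0.5],"gripper":0}
    - {"dp":[-0.008,0.035,-0.002],"delta_rot":[0.1,-0.2,-0.5],"gripper":0}
    - {"dp":[-0.008,0.03,-0.002],"delta_rot":[0.1,-0.2,-0.5],"gripper":0}
    - {"dp":[-0.006,0.025,-0.002],"delta_rot":[0.1,-0.2,-0.5],"gripper":0}

```text
clock: 7.3
position: [0.5886, 0.1231, 0.1161]
ee_rot: [-3.14, -0.009, -2.984]
contact_force: [1.0, -0.4, -3.0]
opening: 0.0361
```

```bash
python3 go.py 0.600 0.179 0.115 -2.974 0.04 3
```

```text
t 7.3 p [0.5886 0.1231 0.1161] yaw -2.9837 F [ 1.  -0.4 -3. ] op 0.0361 q6 -1.89
{"dp":[-0.0141, 0.0374, 0.0006],"delta_rot":[-0.07, -0.37, -0.39]}
{"dp":[-0.006, 0.0159, 0.0003],"delta_rot":[-0.03, -0.16, -0.17]}
{"dp":[-0.0, 0.0, 0.0],"delta_rot":[-0.0, -0.0, 0.0]}
```

Request:
send_rows:
  plan:
    - {"dp":[-0.007,0.018,0],"delta_rot":[0,-0.3,-0.2],"gripper":0}
    - {"dp":[-0.005,0.012,0],"delta_rot":[0,-0.2,0],"gripper":0}
    - {"dp":[-0.004,0.008,0],"delta_rot":[0,0,0],"gripper":0}
    - {"dp":[-0.002,0.004,0],"delta_rot":[0,0,0],"gripper":0}
    - {"dp":[0,0,0],"delta_rot":[0,0,0],"gripper":0}

```text
clock: 7.8
position: [0.5981, 0.1709, 0.1114]
ee_rot: [-3.138, -0.008, -2.979]
contact_force: [-0.3, -0.5, -3.1]
opening: 0.0362
```

```bash
python3 go.py 0.600 0.179 0.115 -2.974 0.04 3
```

```text
t 7.8 p [0.5981 0.1709 0.1114] yaw -2.9788 F [-0.3 -0.5 -3.1] op 0.0362 q6 -1.95
{"dp":[-0.0032, 0.0077, -0.0037],"delta_rot":[-0.18, -0.43, -0.28]}
{"dp":[0.0, 0.0, 0.0],"delta_rot":[-0.0, -0.0, 0.0]}
{"dp":[0.0, 0.0, 0.0],"delta_rot":[-0.0, -0.0, 0.0]}
```

Request:
send_rows:
  plan:
    - {"dp":[-0.001,0.004,-0.002],"delta_rot":[-0.1,-0.2,-0.1],"gripper":0}
    - {"dp":[-0.001,0.003,-0.001],"delta_rot":[-0.1,-0.2,-0.1],"gripper":0}
    - {"dp":[0,0,0],"delta_rot":[0,0,0],"gripper":0}
    - {"dp":[0,0,0],"delta_rot":[0,0,0],"gripper":0}
    - {"dp":[0,0,0],"delta_rot":[0,0,0],"gripper":0}

```text
clock: 8.3
position: [0.5989, 0.1757, 0.1149]
ee_rot: [3.141, -0.001, -2.979]
contact_force: [-0.8, 0.1, -3.2]
opening: 0.0352
```

```bash
python3 go.py 0.600 0.179 0.115 -2.974 0.04 1;python3 - <<'E'
from rig import bot
import cv2, numpy as np
C=[]
for n,(x,y,w,h) in (("top",(160,140,94,94)),("side",(180,110,94,94))):
    im,d=bot.read_camera(n); np.savez(f"{n}3.npz",im=im,d=d)
    C.append(cv2.resize(im[y:y+h,x:x+w,::-1],(390,390),interpolation=cv2.INTER_CUBIC))
cv2.imwrite("pics/v3.png",np.hstack(C)); s=bot.state(); print(s["position"],s["ee_rot"])
E
```

```text
t 8.3 p [0.5989 0.1757 0.1149] yaw -2.979 F [-0.8  0.1 -3.2] op 0.0352 q6 -1.95
{"dp":[-0.0016, 0.0031, -0.0001],"delta_rot":[0.02, -0.04, -0.29]}
[0.59889866 0.17577398 0.11483541] [ 3.14124470e+00 -7.91145873e-04 -2.97897589e+00]
```

View pics/v3.png

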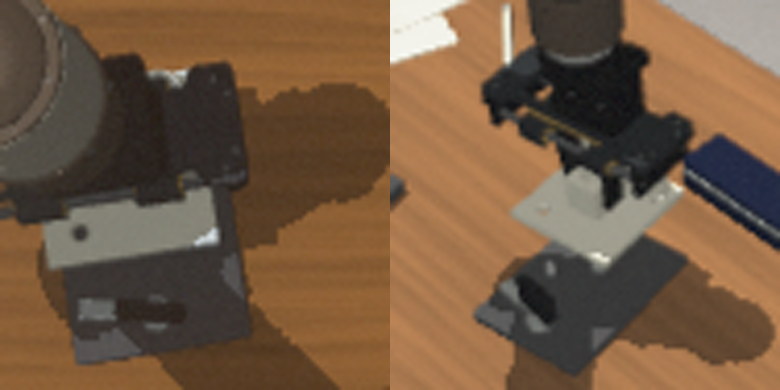

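The side view shows the caddy hovering over the dock with its near corner at about px (230,174). The top view shows the near strip of the plate with the pin hole at about px (179,196). I'll fit its visible edges now.

```bash
cat > air.py <<'E'
from fit import *
import sys
def run(tag,z,p0,W,show=True,lo=75,hi=None):
    out={}
    vis=[]
    for n,wf in W.items():
        im=np.load(f"{n}{tag}.npz")["im"].astype(float); x,y,w,h=wf["roi"]; b=im[y:y+h,x:x+w,2]
        wt=np.zeros((h,w))
        for (a0,b0,a1,b1) in wf["use"]: wt[b0-y:b1-y,a0-x:a1-x]=1
        for (a0,b0,a1,b1) in wf.get("not",[]): wt[b0-y:b1-y,a0-x:a1-x]=0
        plate=np.percentile(b[wt>0],wf.get("pc",70)); 
        bg=cv2.GaussianBlur(b,(0,0),1)
        m=np.clip((b-wf["bg"])/(plate-wf["bg"]),0,1)
        f=lambda p:((wt*(render(n,CADDY[:1],p,wf["roi"],z)-m))**2).sum()
        p=np.array(p0)
        for d in(.004,.002):
            s=np.array([p+np.array(v) for v in([0,0,0],[d,0,0],[0,d,0],[0,0,20*d])])
            r=minimize(f,p,method="Nelder-Mead",options=dict(initial_simplex=s,xatol=1e-5,fatol=1e-3)); p=r.x
        # fixed yaw version
        g=lambda q:f([q[0],q[1],p0[2]]); r2=minimize(g,p[:2],method="Nelder-Mead",options=dict(initial_simplex=[p[:2],p[:2]+[.003,0],p[:2]+[0,.003]]))
        print(n,"plate",plate,np.round(p,4),round(r.fun,2),"fixyaw",np.round(r2.x,4),round(r2.fun,2))
        R=render(n,CADDY[:1],[*r2.x,p0[2]],wf["roi"],z)
        vis.append(cv2.resize(np.hstack([m,R*1.0,np.abs(R-m)*wt]).astype(np.float32),(780,280),interpolation=cv2.INTER_NEAREST))
    cv2.imwrite(f"pics/air{tag}.png",(np.vstack(vis)*255).astype(np.uint8))
if __name__=="__main__":
    W={"top":dict(roi=(160,180,65,35),use=[(163,191,220,212)],**{"not":[(174,191,185,200),(208,190,214,201)]},bg=65),
       "side":dict(roi=(195,140,70,45),use=[(200,161,260,182),(200,150,215,170)],bg=70)}
    run("3",0.0966,[.599,.177,.1626],W)
E
python3 air.py
```

```text
top plate 81.89999999999998 [0.5987 0.1763 0.156 ] 28.98 fixyaw [0.5987 0.1767] 29.1
side plate 84.0 [0.5838 0.174  0.2241] 316.39 fixyaw [0.5849 0.1727] 317.27
```

View pics/air3.png

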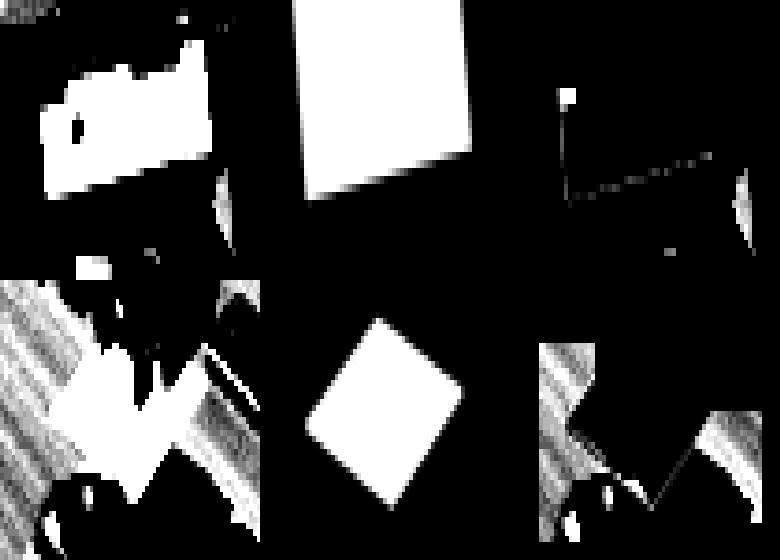

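```bash
python3 - <<'E'
import numpy as np
t=np.load("top3.npz")["im"];s=np.load("side3.npz")["im"]
print(t[192:210:3,166:218:4,2]); print(s[150:182:3,200:264:4,2])
E
sed -i 's/plate=np.percentile.*/plate=wf["pl"]/; s/bg=65)/bg=75,pl=112)/; s/bg=70)/bg=100,pl=140)/' air.py
sed -i 's/use=\[(163,191,220,212)\]/use=[(163,191,211,212)]/; s/(200,161,260,182),(200,150,215,170)/(200,161,252,182),(205,155,215,170)/' air.py
python3 air.py
```

```text
[[ 44  39  41 119 119 121 118 119 118 119 120 118  47]
 [ 56  91 119  59 118 119 120 118 119 120 121 131  50]
 [ 58  62 119 108 121 118 119 120 120 121 131 155  49]
 [ 53  48 120 119 118 121 110  78  58  48  48  50  49]
 [ 55  41  80  63  52  50  53  51  52  51  47  45  77]
 [ 55  41  42  51  51  51  49  49  49  49  51  49  80]]
[[ 84  76  79  81  83  87  62  37  51  67  47  28  58  53  70  70]
 [ 81  82  77  78  89 144 144 138  27  97  24  41  82  48  60  69]
 [ 82  80  82  78 143 143 132 135  27 103  22 132 148  71  48  66]
 [ 79  82  81 143 149 142 129 130  21 145 142 143  98  71  80  45]
 [ 79  80  86 141 141 143 142 136 143 144 144 118  77  76  74  80]
 [ 76  79  82  81 134 143 143 144 142 144 130  87  83  78  78  77]
 [ 81  74  78  80  79 112 143 142 143 140  56  65  86  84  78  75]
 [ 79  81  75  79  63  64  93 175 141  63  57  55  56  85  84  80]
 [ 76  78  53  58  57  57  53  75  92  55  57  56  56  54  84  85]
 [ 76  78  80  29  56  56  55  56  55  58  56  56  49  51  60  85]
 [ 79  72 109  28  29  57  56  55  56  55  56  46  51  47  49  54]]
top plate 112 [0.6001 0.1749 0.1531] 9.55 fixyaw [0.6002 0.1753] 9.86
side plate 140 [0.5971 0.1771 0.1549] 6.82 fixyaw [0.5971 0.1772] 6.85
```

View pics/air3.png

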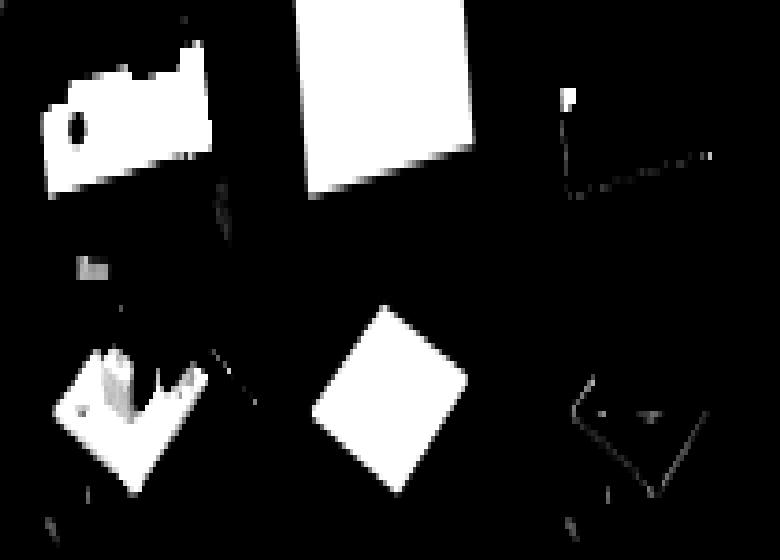

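```bash
sed -i 's/bg=75,pl=112/bg=50,pl=119/; s/bg=100,pl=140/bg=78,pl=142/; s/(163,191,211,212)/(163,195,217,212)/; s/,(208,190,214,201)//' air.py; sed -i 's/"not":\[(174,191,185,200)\]/"not":[(174,191,185,200)]/' air.py; python3 air.py
```

```text
top plate 119 [0.5993 0.1756 0.1514] 6.82 fixyaw [0.5994 0.1761] 7.22
side plate 142 [0.5965 0.1765 0.1549] 9.28 fixyaw [0.5962 0.1768] 9.46
```

Request:
send_rows:
  plan:
    - {"dp":[0,0.002,0.007],"delta_rot":[0,0,-0.2],"gripper":0}
    - {"dp":[-0.001,0.001,0.007],"delta_rot":[0,0,-0.1],"gripper":0}
    - {"dp":[0,0,0.007],"delta_rot":[0,0,0],"gripper":0}
    - {"dp":[0,0,0.002],"delta_rot":[0,0,0],"gripper":0}
    - {"dp":[0,0,0],"delta_rot":[0,0,0],"gripper":0}

```text
clock: 8.9
position: [0.5989, 0.179, 0.0889]
ee_rot: [-3.141, -0.003, -2.973]
contact_force: [-0.4, -0.3, -3.1]
opening: 0.0359
```

```bash
python3 go.py 0.5995 0.1788 0.075 -2.974 0.04 1
```

```text
t 8.9 p [0.5989 0.179  0.0889] yaw -2.9733 F [-0.4 -0.3 -3.1] op 0.0359 q6 -1.95
{"dp":[-0.0006, -0.0003, 0.0139],"delta_rot":[-0.01, -0.14, 0.04]}
```

```bash
python3 - <<'E'
from rig import bot
import cv2, numpy as np
C=[]
for n,(x,y,w,h) in (("top",(160,140,94,94)),("side",(180,110,94,94))):
    im,d=bot.read_camera(n); np.savez(f"{n}4.npz",im=im,d=d)
    C.append(cv2.resize(im[y:y+h,x:x+w,::-1],(390,390),interpolation=cv2.INTER_CUBIC))
cv2.imwrite("pics/v4.png",np.hstack(C)); s=bot.state(); print(s["position"],s["ee_rot"])
from air import run
W={"top":dict(roi=(160,180,65,35),use=[(163,195,217,213)],**{"not":[(174,191,185,202)]},bg=50,pl=119),
       "side":dict(roi=(195,145,70,50),use=[(200,169,252,192),(205,165,215,178)],bg=78,pl=142)}
run("4",s["position"][2]-.0182,[.599,.177,.168],W)
E
```

```text
[0.59901135 0.17903049 0.08932717] [ 3.14150956e+00 -1.91649689e-03 -2.97333256e+00]
top plate 119 [0.5991 0.1788 0.1553] 17.37 fixyaw [0.5991 0.1793] 17.87
side plate 142 [0.5969 0.1802 0.1705] 9.45 fixyaw [0.5968 0.1801] 9.43
```

View pics/v4.png

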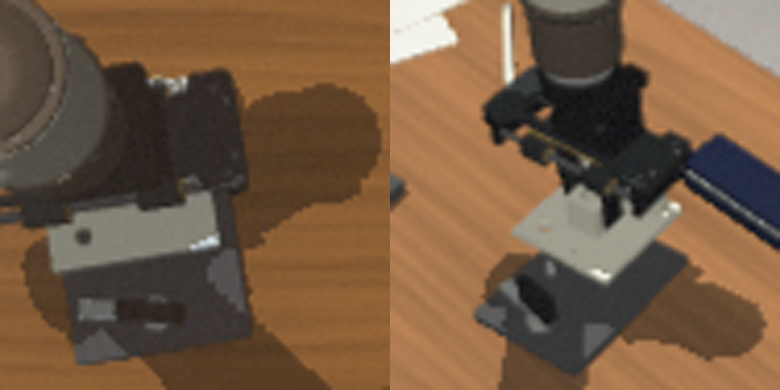

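View pics/air4.png

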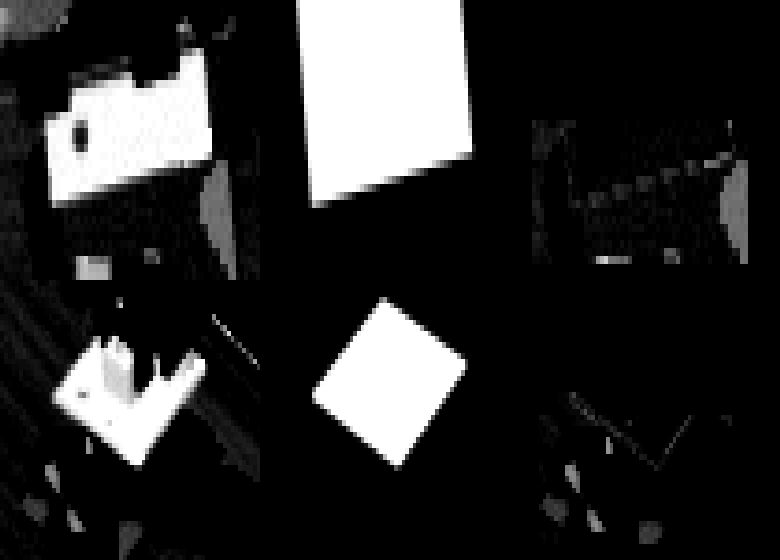

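Request:
send_rows:
  plan:
    - {"dp":[-0.0005,0,0.006],"delta_rot":[0,0,0],"gripper":0}
    - {"dp":[0,0,0.006],"delta_rot":[0,0,0],"gripper":0}
    - {"dp":[0,0,0.006],"delta_rot":[0,0,0],"gripper":0}
    - {"dp":[0,0,0.004],"delta_rot":[0,0,0],"gripper":0}
    - {"dp":[0,0,0],"delta_rot":[0,0,0],"gripper":0}

```text
clock: 9.5
position: [0.5999, 0.1792, 0.0659]
ee_rot: [3.141, -0.001, -2.973]
contact_force: [-0.2, 0.2, -3.0]
opening: 0.0354
```

```bash
python3 go.py 0.5995 0.1788 0.057 -2.974 0.04 1
```

```text
t 9.5 p [0.5999 0.1792 0.0659] yaw -2.9734 F [-0.2  0.2 -3. ] op 0.0354 q6 -1.95
{"dp":[0.0004, -0.0004, 0.0089],"delta_rot":[0.03, -0.05, 0.03]}
```

Request:
send_rows:
  plan:
    - {"dp":[0,0,0.004],"delta_rot":[0,0,0],"gripper":0}
    - {"dp":[0,0,0.004],"delta_rot":[0,0,0],"gripper":0}
    - {"dp":[0,0,0.004],"delta_rot":[0,0,0],"gripper":0}
    - {"dp":[0,0,0.002],"delta_rot":[0,0,0],"gripper":0}
    - {"dp":[0,0,0],"delta_rot":[0,0,0],"gripper":0}

```text
clock: 10.0
position: [0.6001, 0.1793, 0.0507]
ee_rot: [3.141, -0.0, -2.973]
contact_force: [0.0, 1.1, -3.0]
opening: 0.0357
```

```bash
python3 go.py 0.5997 0.179 0.045 -2.974 0.04 1
```

```text
t 10.0 p [0.6001 0.1793 0.0507] yaw -2.9734 F [ 0.   1.1 -3. ] op 0.0357 q6 -1.95
{"dp":[0.0004, -0.0002, 0.0057],"delta_rot":[0.03, -0.03, 0.04]}
```

Shaft is in the bore with no load. Continuing down over the pin.

Request:
send_rows:
  plan:
    - {"dp":[0,0,0.003],"delta_rot":[0,0,0],"gripper":0}
    - {"dp":[0,0,0.003],"delta_rot":[0,0,0],"gripper":0}
    - {"dp":[0,0,0.002],"delta_rot":[0,0,0],"gripper":0}
    - {"dp":[0,0,0.002],"delta_rot":[0,0,0],"gripper":0}
    - {"dp":[0,0,0],"delta_rot":[0,0,0],"gripper":0}

```text
clock: 10.5
position: [0.6003, 0.1794, 0.0402]
ee_rot: [3.141, 0.0, -2.973]
contact_force: [0.5, 0.2, -4.1]
opening: 0.0356
```

```bash
python3 go.py 0.5997 0.179 0.033 -2.974 0.04 1
```

```text
t 10.5 p [0.6003 0.1794 0.0402] yaw -2.9732 F [ 0.5  0.2 -4.1] op 0.0356 q6 -1.95
{"dp":[0.0007, -0.0003, 0.0072],"delta_rot":[0.03, 0.01, 0.04]}
```

Request:
send_rows:
  plan:
    - {"dp":[0.0003,0,0.003],"delta_rot":[0,0,0],"gripper":0}
    - {"dp":[0,0,0.003],"delta_rot":[0,0,0],"gripper":0}
    - {"dp":[0,0,0.002],"delta_rot":[0,0,0],"gripper":0}
    - {"dp":[0,0,0.001],"delta_rot":[0,0,0],"gripper":0}
    - {"dp":[0,0,0.0005],"delta_rot":[0,0,0],"gripper":0}

```text
clock: 11.0
position: [0.6002, 0.1794, 0.0304]
ee_rot: [3.141, 0.001, -2.973]
contact_force: [-2.5, 0.3, 1.5]
opening: 0.0357
```

```bash
python3 go.py 0.5997 0.179 0.030 -2.974 0.04 1
```

```text
t 11.0 p [0.6002 0.1794 0.0304] yaw -2.9729 F [-2.5  0.3  1.5] op 0.0357 q6 -1.95
{"dp":[0.0005, -0.0003, 0.0004],"delta_rot":[0.03, 0.03, 0.06]}
```

Request:
send_rows:
  plan:
    - {"dp":[0,0,0.001],"delta_rot":[0,0,0],"gripper":0}
    - {"dp":[0,0,0.001],"delta_rot":[0,0,0],"gripper":0}
    - {"dp":[0,0,0.0005],"delta_rot":[0,0,0],"gripper":0}
    - {"dp":[0,0,0],"delta_rot":[0,0,0],"gripper":0.6}
    - {"dp":[0,0,0],"delta_rot":[0,0,0],"gripper":0.6}

```text
clock: 11.5
position: [0.6016, 0.1801, 0.0308]
ee_rot: [3.14, 0.005, -2.972]
contact_force: [-0.1, -0.7, 0.1]
opening: 0.0447
```

Request:
send_rows:
  plan:
    - {"dp":[0,0,0],"delta_rot":[0,0,0],"gripper":0.7}
    - {"dp":[0,0,0],"delta_rot":[0,0,0],"gripper":0.7}
    - {"dp":[0,0,-0.01],"delta_rot":[0,0,0],"gripper":0.7}
    - {"dp":[0,0,-0.02],"delta_rot":[0,0,0],"gripper":0.7}
    - {"dp":[0,0,-0.03],"delta_rot":[0,0,0],"gripper":0.7}

```text
clock: 12.0
position: [0.5998, 0.1789, 0.0884]
ee_rot: [-3.14, -0.002, -2.972]
contact_force: [0.3, 0.0, 0.2]
opening: 0.0608
```

```bash
python3 go.py 0.51 0.164 0.13 -2.974 0.04 3
```

```text
t 12.0 p [0.5998 0.1789 0.0884] yaw -2.9724 F [0.3 0.  0.2] op 0.0608 q6 -1.95
{"dp":[0.0364, 0.0001, -0.0166],"delta_rot":[-0.03, -0.05, 0.04]}
{"dp":[0.0364, 0.0001, -0.0166],"delta_rot":[-0.03, -0.06, 0.04]}
{"dp":[0.0183, 0.0001, -0.0083],"delta_rot":[-0.02, -0.02, 0.01]}
```

```bash
python3 - <<'E'
from fit import *
from scipy.optimize import least_squares
for n,p in(("top",[.6,.18,.168]),("side",[.5967,.1787,.168])):
    im=np.load(f"{n}0.npz")["im"].astype(float); x,y,w,h=(160,153,68,83) if n=="top" else (190,157,62,50)
    c=im[y:y+h,x:x+w]; g=c.min(2); piv=place(np.array([[-92,0,0]])/1000.,p)[0]
    best=[]
    for a in np.arange(-.1,.6,.02):
        yaw=p[2]+np.pi/2-a; q=[piv[0],piv[1],yaw]
        toe=render(n,[box(26,54,-7,7,22,30)],q,(x,y,w,h)); bar=render(n,[box(-23,23,-7,7,30,62)],q,(x,y,w,h))
        toe=np.clip(toe-bar,0,1)
        best.append(((toe*g).sum()/toe.sum()-(bar*g).sum()/bar.sum(),a))
    print(n,sorted(best)[-4:])
E
python3 go.py 0.509 0.1635 0.11 -1.57 0.04 10
```

```text
top [(np.float64(114.42257019942812), np.float64(0.2600000000000001)), (np.float64(117.03828773673213), np.float64(0.20000000000000004)), (np.float64(118.88669098806501), np.float64(0.24000000000000007)), (np.float64(119.62398182822372), np.float64(0.22000000000000006))]
side [(np.float64(112.79590862621694), np.float64(0.2600000000000001)), (np.float64(114.98099523025054), np.float64(0.28)), (np.float64(115.82406142431645), np.float64(0.32000000000000006)), (np.float64(116.52597479700033), np.float64(0.30000000000000004))]
t 12.0 p [0.5998 0.1789 0.0884] yaw -2.9724 F [0.3 0.  0.2] op 0.0608 q6 -1.95
{"dp":[0.0097, 0.0, -0.0023],"delta_rot":[0.0, -0.02, -8.5]}
{"dp":[0.0096, 0.0014, -0.0023],"delta_rot":[0.0, -0.02, -8.5]}
{"dp":[0.0093, 0.0029, -0.0023],"delta_rot":[0.0, -0.02, -8.5]}
{"dp":[0.0088, 0.0042, -0.0023],"delta_rot":[0.0, -0.02, -8.5]}
{"dp":[0.0081, 0.0055, -0.0023],"delta_rot":[0.0, -0.01, -8.5]}
{"dp":[0.0072, 0.0066, -0.0022],"delta_rot":[0.01, -0.02, -8.5]}
{"dp":[0.0061, 0.0076, -0.0023],"delta_rot":[0.0, -0.01, -8.5]}
{"dp":[0.005, 0.0084, -0.0023],"delta_rot":[0.01, -0.02, -8.5]}
{"dp":[0.0036, 0.009, -0.0022],"delta_rot":[0.0, -0.01, -8.5]}
{"dp":[0.0011, 0.0043, -0.001],"delta_rot":[0.0, -0.01, -3.85]}
```

Request:
send_rows:
  plan:
    - {"dp":[0.01,0,-0.002],"delta_rot":[0,0,-8.5],"gripper":0.6}
    - {"dp":[0.01,0.001,-0.002],"delta_rot":[0,0,-8.5],"gripper":0.6}
    - {"dp":[0.009,0.003,-0.002],"delta_rot":[0,0,-8.5],"gripper":0.6}
    - {"dp":[0.009,0.004,-0.002],"delta_rot":[0,0,-8.5],"gripper":0.6}
    - {"dp":[0.008,0.005,-0.002],"delta_rot":[0,0,-8.5],"gripper":0.6}

```text
clock: 12.5
position: [0.5559, 0.1715, 0.1079]
ee_rot: [-3.134, 0.012, -2.218]
contact_force: [0.1, -0.5, 0.6]
opening: 0.0522
```

```bash
python3 go.py 0.509 0.1635 0.11 -1.643 0.04 7
```

```text
t 12.5 p [0.5559 0.1715 0.1079] yaw -2.218 F [ 0.1 -0.5  0.6] op 0.0522 q6 -1.23
{"dp":[0.0089, 0.0084, -0.0007],"delta_rot":[-0.16, 0.14, -8.5]}
{"dp":[0.0076, 0.0096, -0.0007],"delta_rot":[-0.16, 0.14, -8.5]}
{"dp":[0.0061, 0.0107, -0.0006],"delta_rot":[-0.15, 0.14, -8.5]}
{"dp":[0.0039, 0.01, -0.0005],"delta_rot":[-0.14, 0.13, -7.44]}
{"dp":[0.0, 0.0, 0.0],"delta_rot":[0.0, -0.0, -0.0]}
{"dp":[0.0, 0.0, 0.0],"delta_rot":[0.0, -0.0, -0.0]}
{"dp":[0.0, 0.0, 0.0],"delta_rot":[0.0, -0.0, -0.0]}
```

Request:
send_rows:
  plan:
    - {"dp":[0.009,0.008,-0.001],"delta_rot":[-0.1,0.1,-8],"gripper":0.6}
    - {"dp":[0.008,0.01,-0.001],"delta_rot":[-0.1,0.1,-8],"gripper":0.6}
    - {"dp":[0.006,0.009,0],"delta_rot":[-0.1,0.1,-7],"gripper":0.6}
    - {"dp":[0.002,0.006,0],"delta_rot":[-0.1,0.1,-4],"gripper":0.6}
    - {"dp":[0,0.002,0],"delta_rot":[0,0,-1],"gripper":0.6}

```text
clock: 13.0
position: [0.5119, 0.1643, 0.1144]
ee_rot: [-3.132, 0.006, -1.706]
contact_force: [0.3, 0.2, 0.3]
opening: 0.0519
```

```bash
python3 go.py 0.509 0.1635 0.11 -1.643 0.04 2; python3 - <<'E'
from rig import bot
import cv2, numpy as np
C=[]
for n,(x,y,w,h) in (("top",(160,140,94,94)),("side",(180,130,94,94))):
    im,d=bot.read_camera(n); np.savez(f"{n}5.npz",im=im,d=d)
    C.append(cv2.resize(im[y:y+h,x:x+w,::-1],(390,390),interpolation=cv2.INTER_CUBIC))
cv2.imwrite("pics/v5.png",np.hstack(C))
E
```

```text
t 13.0 p [0.5119 0.1643 0.1144] yaw -1.7058 F [0.3 0.2 0.3] op 0.0519 q6 -0.75
{"dp":[0.0012, 0.0028, 0.0043],"delta_rot":[-0.54, 0.31, -3.6]}
{"dp":[0.0, -0.0, 0.0],"delta_rot":[-0.0, -0.0, -0.0]}
```

View pics/v5.png

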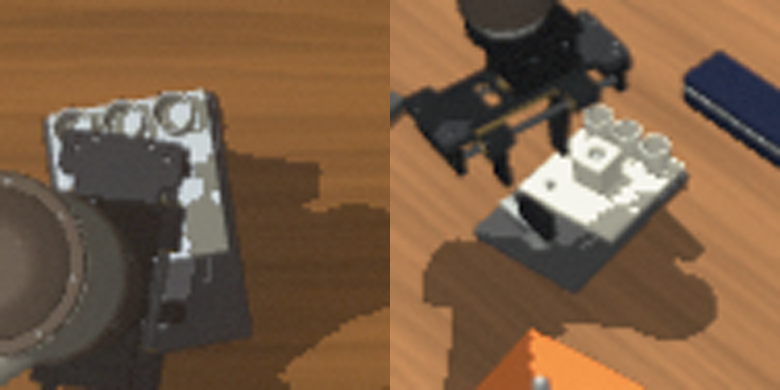

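The side view shows the caddy down on the dock, with the pin in its hole at px (219,174) and the shaft in the bore at px (230,167). The clamp bar at px (215,182) is clear of the fingers. Next I align and descend on the bar.

Request:
send_rows:
  plan:
    - {"dp":[0.001,0.002,0.004],"delta_rot":[-0.3,0.2,-2],"gripper":0.6}
    - {"dp":[0,0.001,0.01],"delta_rot":[-0.2,0.1,-1],"gripper":0.6}
    - {"dp":[0,0,0.01],"delta_rot":[0,0,-0.5],"gripper":0.6}
    - {"dp":[0,0,0.005],"delta_rot":[0,0,0],"gripper":0.6}
    - {"dp":[0,0,0],"delta_rot":[0,0,0],"gripper":0.6}

```text
clock: 13.6
position: [0.5108, 0.1644, 0.0833]
ee_rot: [-3.14, 0.001, -1.649]
contact_force: [-0.2, -0.1, -0.3]
opening: 0.0525
```

```bash
python3 go.py 0.509 0.1635 0.036 -1.643 0.015 5
```

```text
t 13.6 p [0.5108 0.1644 0.0833] yaw -1.6489 F [-0.2 -0.1 -0.3] op 0.0525 q6 -0.69
{"dp":[0.0003, 0.0006, 0.015],"delta_rot":[-0.04, 0.01, -0.11]}
{"dp":[0.0004, 0.0006, 0.015],"delta_rot":[-0.03, 0.01, -0.11]}
{"dp":[0.0003, 0.0005, 0.015],"delta_rot":[-0.04, 0.02, -0.1]}
{"dp":[0.0001, 0.0001, 0.0023],"delta_rot":[-0.0, 0.0, -0.02]}
{"dp":[-0.0, -0.0, 0.0],"delta_rot":[-0.0, 0.0, 0.0]}
```

Request:
send_rows:
  plan:
    - {"dp":[0.0005,0.0005,0.01],"delta_rot":[0,0,-0.1],"gripper":0.6}
    - {"dp":[0.0005,0.0005,0.013],"delta_rot":[0,0,-0.1],"gripper":0.6}
    - {"dp":[0,0.0005,0.012],"delta_rot":[0,0,-0.1],"gripper":0.6}
    - {"dp":[0,0.0005,0.005],"delta_rot":[0,0,0],"gripper":0.6}
    - {"dp":[0,0,0],"delta_rot":[0,0,0],"gripper":0.6}

```text
clock: 14.1
position: [0.509, 0.1635, 0.0401]
ee_rot: [-3.14, 0.0, -1.645]
contact_force: [0.3, -0.2, -1.0]
opening: 0.0521
```

```bash
python3 go.py 0.509 0.1635 0.036 -1.643 0.015 1; python3 - <<'E'
from rig import bot
import cv2, numpy as np
C=[]
for n,(x,y,w,h) in (("top",(160,140,94,94)),("side",(180,130,94,94))):
    im,d=bot.read_camera(n); np.savez(f"{n}6.npz",im=im,d=d)
    C.append(cv2.resize(im[y:y+h,x:x+w,::-1],(390,390),interpolation=cv2.INTER_CUBIC))
cv2.imwrite("pics/v6.png",np.hstack(C))
E
```

```text
t 14.1 p [0.509  0.1635 0.0401] yaw -1.6446 F [ 0.3 -0.2 -1. ] op 0.0521 q6 -0.69
{"dp":[-0.0, -0.0, 0.0041],"delta_rot":[-0.11, 0.03, -0.09]}
```

View pics/v6.png

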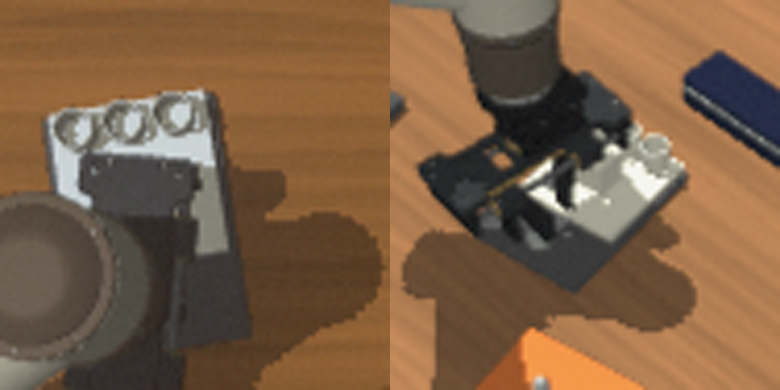

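Fingers straddle the bar, and the gripper body stays well above the hub. A little lower, then close gently.

Request:
send_rows:
  newtons: 15
  plan:
    - {"dp":[0,0,0.002],"delta_rot":[0,0,0],"gripper":0.6}
    - {"dp":[0,0,0.002],"delta_rot":[0,0,0],"gripper":0}
    - {"dp":[0,0,0],"delta_rot":[0,0,0],"gripper":0}
    - {"dp":[0,0,0],"delta_rot":[0,0,0],"gripper":0}
    - {"dp":[0,0,0],"delta_rot":[0,0,0],"gripper":0}

```text
clock: 14.7
position: [0.5108, 0.1646, 0.0385]
ee_rot: [-3.135, 0.004, -1.644]
contact_force: [-0.1, -0.2, 0.0]
opening: 0.0279
```

Request:
send_rows:
  newtons: 15
  plan:
    - {"dp":[0,0,0],"delta_rot":[0,0,0],"gripper":0}
    - {"dp":[0,0,0],"delta_rot":[0,0,0],"gripper":0}
    - {"dp":[0,0,0],"delta_rot":[0,0,0],"gripper":0}
    - {"dp":[0,0,0],"delta_rot":[0,0,0],"gripper":0}
    - {"dp":[0,0,0],"delta_rot":[0,0,0],"gripper":0}

```text
clock: 15.2
position: [0.5073, 0.1645, 0.0384]
ee_rot: [-3.141, 0.002, -1.645]
contact_force: [-1.2, 0.5, 0.4]
opening: 0.0138
```

```bash
python3 go.py 0.509 0.1635 0.036 -1.643 0.015 1; python3 -c "
from rig import bot;print(bot.state()['moment'])"
```

```text
t 15.2 p [0.5073 0.1645 0.0384] yaw -1.6448 F [-1.2  0.5  0.4] op 0.0138 q6 -0.69
{"dp":[0.0009, -0.0018, 0.0024],"delta_rot":[-0.03, 0.13, -0.1]}
[0.18759227 0.06398121 0.01463032]
```

Request:
send_rows:
  plan:
    - {"dp":[0,0,0],"delta_rot":[0,0,3],"gripper":0}
    - {"dp":[0,0,0],"delta_rot":[0,0,5],"gripper":0}
    - {"dp":[0,0,0],"delta_rot":[0,0,5],"gripper":0}
    - {"dp":[0,0,0],"delta_rot":[0,0,5],"gripper":0}
    - {"dp":[0,0,0],"delta_rot":[0,0,5],"gripper":0}

```text
clock: 15.7
position: [0.5074, 0.1645, 0.0383]
ee_rot: [3.141, 0.002, -2.062]
contact_force: [-1.5, 0.3, 0.1]
opening: 0.0142
```

```bash
python3 go.py 0.508 0.1638 0.038 -2.974 0.015 1; python3 -c "
from rig import bot;print(bot.state()['moment'])"
```

```text
t 15.7 p [0.5074 0.1645 0.0383] yaw -2.0615 F [-1.5  0.3  0.1] op 0.0142 q6 -1.11
{"dp":[0.0001, -0.0001, 0.0001],"delta_rot":[0.02, 0.01, 8.5]}
[0.17539972 0.05501362 0.06274026]
```

Turning freely with about 0.05 N m. Continuing.

Request:
send_rows:
  plan:
    - {"dp":[0,0,0],"delta_rot":[0,0,5],"gripper":0}
    - {"dp":[0,0,0],"delta_rot":[0,0,5],"gripper":0}
    - {"dp":[0,0,0],"delta_rot":[0,0,5],"gripper":0}
    - {"dp":[0,0,0],"delta_rot":[0,0,5],"gripper":0}
    - {"dp":[0,0,0],"delta_rot":[0,0,5],"gripper":0}

```text
clock: 16.2
position: [0.5075, 0.1644, 0.0383]
ee_rot: [3.14, 0.001, -2.516]
contact_force: [-0.9, 0.0, -0.2]
opening: 0.014
```

Request:
send_rows:
  plan:
    - {"dp":[0,0,0],"delta_rot":[0,0,5],"gripper":0}
    - {"dp":[0,0,0],"delta_rot":[0,0,5],"gripper":0}
    - {"dp":[0,0,0],"delta_rot":[0,0,5],"gripper":0}
    - {"dp":[0,0,0],"delta_rot":[0,0,3],"gripper":0}
    - {"dp":[0,0,0],"delta_rot":[0,0,3],"gripper":0}

```text
clock: 16.7
position: [0.5076, 0.1643, 0.0383]
ee_rot: [3.139, -0.001, -2.899]
contact_force: [-0.4, 0.9, 0.4]
opening: 0.0139
```

```bash
python3 go.py 0.508 0.1638 0.038 -2.974 0.015 1; python3 -c "
from rig import bot;print(bot.state()['moment'])"
```

```text
t 16.7 p [0.5076 0.1643 0.0383] yaw -2.8991 F [-0.4  0.9  0.4] op 0.0139 q6 -1.94
{"dp":[-0.0003, -0.0005, 0.0003],"delta_rot":[0.12, -0.03, 4.29]}
[0.09191785 0.02658077 0.09658467]
```

Request:
send_rows:
  plan:
    - {"dp":[0,0,0],"delta_rot":[0,0,2],"gripper":0}
    - {"dp":[0,0,0],"delta_rot":[0,0,2],"gripper":0}
    - {"dp":[0,0,0],"delta_rot":[0,0,1.5],"gripper":0}
    - {"dp":[0,0,0],"delta_rot":[0,0,1.5],"gripper":0}
    - {"dp":[0,0,0],"delta_rot":[0,0,1.5],"gripper":0}

```text
clock: 17.2
position: [0.5077, 0.1643, 0.0384]
ee_rot: [3.14, -0.001, -3.053]
contact_force: [0.3, -0.2, -0.5]
opening: 0.0151
```

```bash
python3 go.py 0.508 0.1638 0.038 -2.974 0.015 1; python3 -c "
from rig import bot;print(bot.state()['moment'])"
```

```text
t 17.2 p [0.5077 0.1643 0.0384] yaw -3.0534 F [ 0.3 -0.2 -0.5] op 0.0151 q6 -2.1
{"dp":[-0.0002, -0.0005, 0.0004],"delta_rot":[0.1, -0.05, -4.55]}
[ 0.04149701 -0.2025248   0.35099756]
```

The moment jumped to 0.35 N m and the jaws were pried open slightly at yaw -3.05, so the clamp is at its stop. Releasing and lifting.

Request:
send_rows:
  plan:
    - {"dp":[0,0,0],"delta_rot":[0,0,0],"gripper":0}
    - {"dp":[0,0,0],"delta_rot":[0,0,0],"gripper":0.5}
    - {"dp":[0,0,0],"delta_rot":[0,0,0],"gripper":0.5}
    - {"dp":[0,0,0],"delta_rot":[0,0,0],"gripper":0.5}
    - {"dp":[0,0,0],"delta_rot":[0,0,0],"gripper":0.5}

```text
clock: 17.7
position: [0.5082, 0.1643, 0.0385]
ee_rot: [3.139, -0.0, -3.056]
contact_force: [-0.9, -0.3, -0.7]
opening: 0.0386
```

Request:
send_rows:
  plan:
    - {"dp":[0,0,-0.01],"delta_rot":[0,0,0],"gripper":0.5}
    - {"dp":[0,0,-0.03],"delta_rot":[0,0,0],"gripper":0.5}
    - {"dp":[0,0,-0.04],"delta_rot":[0,0,0],"gripper":0.5}
    - {"dp":[0,0,-0.04],"delta_rot":[0,0,0],"gripper":0.5}
    - {"dp":[0,0,-0.03],"delta_rot":[0,0,0],"gripper":0.5}

```text
clock: 18.2
position: [0.5058, 0.162, 0.1914]
ee_rot: [-3.138, -0.01, -3.058]
contact_force: [-0.2, 0.5, -0.1]
opening: 0.0437
```

Request:
send_rows:
  plan:
    - {"dp":[0.02,-0.03,0],"delta_rot":[0,0,0],"gripper":0.5}
    - {"dp":[0.02,-0.04,0],"delta_rot":[0,0,0],"gripper":0.5}
    - {"dp":[0.02,-0.04,0],"delta_rot":[0,0,0],"gripper":0.5}
    - {"dp":[0,-0.04,0],"delta_rot":[0,0,0],"gripper":0.5}
    - {"dp":[0,-0.04,0],"delta_rot":[0,0,0],"gripper":0.5}

```text
clock: 18.7
position: [0.4646, -0.0326, 0.2028]
ee_rot: [3.137, 0.011, -3.048]
contact_force: [1.5, -0.2, 0.7]
opening: 0.0437
```

Request:
send_rows:
  plan:
    - {"dp":[0,-0.04,0],"delta_rot":[0,0,0],"gripper":0.5}
    - {"dp":[0,-0.03,0],"delta_rot":[0,0,0],"gripper":0.5}
    - {"dp":[0,-0.02,0],"delta_rot":[0,0,0],"gripper":0.5}
    - {"dp":[0,0,0],"delta_rot":[0,0,0],"gripper":0.5}
    - {"dp":[0,0,0],"delta_rot":[0,0,0],"gripper":0.5}

```text
clock: 19.2
position: [0.4719, -0.1301, 0.207]
ee_rot: [3.138, 0.017, -3.055]
contact_force: [-0.7, -0.0, -0.0]
opening: 0.0437
```

```bash
python3 - <<'E'
from rig import bot
import cv2, numpy as np
C=[]
for n,(x,y,w,h) in (("top",(160,140,94,94)),("side",(180,130,94,94))):
    im,d=bot.read_camera(n); np.savez(f"{n}7.npz",im=im,d=d); cv2.imwrite(f"pics/{n}7.png",im[:,:,::-1])
    C.append(cv2.resize(im[y:y+h,x:x+w,::-1],(390,390),interpolation=cv2.INTER_CUBIC))
cv2.imwrite("pics/v7.png",np.hstack(C)); print(bot.state()["clock"],bot.state()["position"])
E
```

```text
19.3 [ 0.47196898 -0.12937127  0.2068684 ]
```

View pics/v7.png

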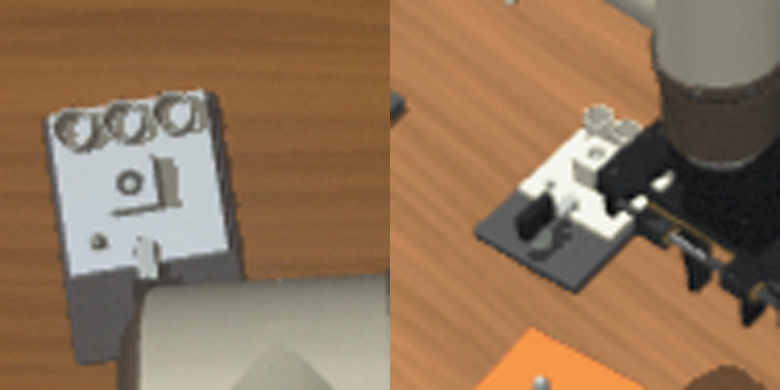

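View pics/top7.png

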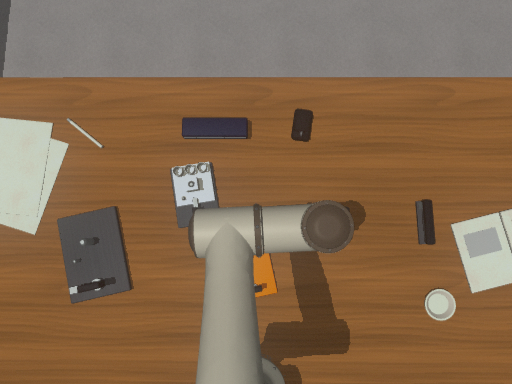

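The toe (top px (195,202)) now lies over the plate, and the mouse, pencil box and stapler are where they were. I'll clear the arm further for an unobstructed final check of the seating and clamp angle.

Request:
send_rows:
  plan:
    - {"dp":[0,-0.03,0],"delta_rot":[0,0,0],"gripper":0.5}
    - {"dp":[0,-0.045,0],"delta_rot":[0,0,0],"gripper":0.5}
    - {"dp":[0,-0.045,0],"delta_rot":[0,0,0],"gripper":0.5}
    - {"dp":[0,-0.03,0],"delta_rot":[0,0,0],"gripper":0.5}
    - {"dp":[0,0,0],"delta_rot":[0,0,0],"gripper":0.5}

```text
clock: 19.8
position: [0.4885, -0.2774, 0.2077]
ee_rot: [3.138, 0.02, -3.04]
contact_force: [-0.0, 0.2, 0.0]
opening: 0.0434
```

```bash
python3 - <<'E'
from fit import *
for n in("top","side"):
    im,d=bot.read_camera(n); np.savez(f"{n}8.npz",im=im,d=d)
C=[]
for n,p,roi in(("top",[.6,.18,.168],(160,150,70,85)),("side",[.5967,.1787,.168],(185,140,80,65))):
    im=np.load(f"{n}8.npz")["im"]; x,y,w,h=roi; k=390/w
    v=cv2.resize(im[y:y+h,x:x+w,::-1],None,fx=k,fy=k,interpolation=cv2.INTER_CUBIC)
    v0=v.copy()
    for P,cl in((box(-55,65,-58,58,12,12),(255,0,255)),(cyl(0,0,9.5,56,56),(0,255,0)),(cyl(-34,34,5.5,20,20),(255,0,0)),(box(-38,-38.1,-7,7,22,30),(0,0,255)),(box(-115,-69,-7,7,62,62),(0,255,255))):
        q=cv2.convexHull(((proj(n,place(P,p))-[x,y]+.5)*k).astype(np.int32)); cv2.polylines(v,[q],True,cl)
    c=cv2.resize(np.vstack([v,v0]) if 0 else v,(390,int(h*k))); C.append(cv2.copyMakeBorder(c,0,480-c.shape[0],0,0,cv2.BORDER_CONSTANT))
    g=im[y:y+h,x:x+w].astype(float)
    b=g[...,2]; m=np.clip((b-75)/(150-75),0,1)
    for z in(.008,.012,.016,.020):
        r,f=fit({n:(roi,m)},CADDY,np.array(p),z); print(n,z,np.round(r,4),round(f,1))
cv2.imwrite("pics/v8.png",np.hstack(C))
E
```

```text
top 0.008 [0.6005 0.1815 0.1717] 159.9
top 0.012 [0.5999 0.1808 0.1715] 158.3
top 0.016 [0.5993 0.1801 0.1697] 157.9
top 0.02 [0.5987 0.1794 0.1699] 158.4
side 0.008 [0.6009 0.1836 0.156 ] 75.8
side 0.012 [0.5983 0.1806 0.1581] 74.9
side 0.016 [0.596  0.1772 0.1608] 74.5
side 0.02 [0.5935 0.1742 0.156 ] 74.2
```

View pics/v8.png

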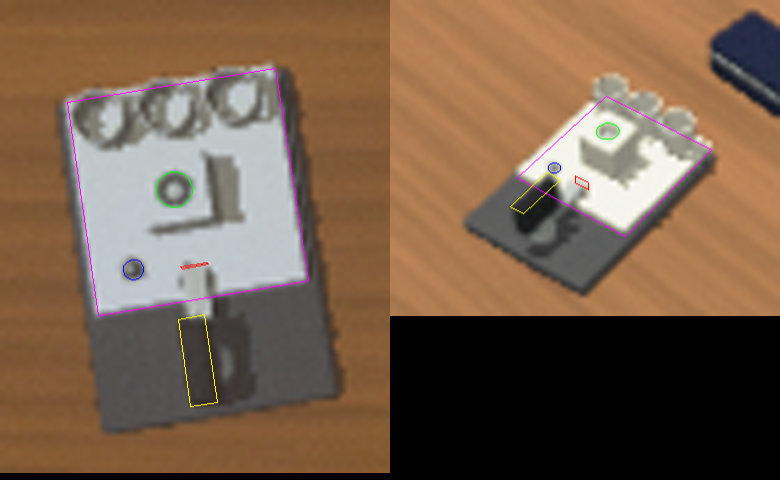

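```bash
python3 - <<'E'
from fit import *
n="top"; d=np.load("top8.npz")["d"]; p=[.6,.18,.168]; m=CM[n]; V=np.array(m["view"])
vv,uu=np.mgrid[0:384,0:512]; ok=d>0
c=np.stack([(uu-m["cx"])/m["fx"]*d,-(vv-m["cy"])/m["fy"]*d,-d],-1); W=(c-V[:3,3])@V[:3,:3]
c_,s_=np.cos(.168),np.sin(.168); dx=W[...,0]-.6; dy=W[...,1]-.18
X=(dx*c_+dy*s_)*1000; Y=(-dx*s_+dy*c_)*1000; Z=W[...,2]*1000
def md(x0,x1,y0,y1): 
    k=ok&(X>x0)&(X<x1)&(Y>y0)&(Y<y1); return round(float(np.median(Z[k])),1),int(k.sum())
print("plate -y",md(-45,25,-52,-30),"plate +y",md(-20,25,30,52),"plate -x",md(-50,-25,-50,-15),"plate +x",md(15,28,-50,50),"slab",md(-115,-62,15,60),md(-115,-62,-60,-20))
E
```

```text
plate -y (20.0, 165) plate +y (20.1, 106) plate -x (19.6, 94) plate +x (20.3, 115) slab (12.0, 258) (11.9, 228)
```

Plate top is at 20 mm everywhere, with the slab at 12 mm: flat and fully home.

```bash
python3 -c "
from rig import bot
print(bot.close_job())"
```

```text
the job is handed in; nothing more can be done
None
```

The caddy is docked on the small dark dock and the clamp is turned to its stop. I handed the job in at about 20 s, with the arm clear and touching nothing. The job reports no verdict.

**What I did:** I gripped the hub across its y faces and lowered it over the shaft and pin; contact forces stayed under about 5 N. I pressed it lightly home and let go. I then gripped the clamp bar and turned it clockwise until the moment rose to 0.35 N m at the stop.

**Last checks:**
- **Seating:** depth readings put the plate top at 19.6–20.3 mm in all four areas, with the slab at 12 mm. That is flat and fully home.
- **Clamp:** in the top view the bar and toe match the shape drawn for 1.57 rad, with the toe over the plate.
- **Other things:** the mouse, pencil box and stapler were in their original places in the last full picture.

**Disagreements:**
- **Camera offset:** the two cameras differed by a constant 3 mm or so in x, so I placed the caddy by offsets measured within each camera.
- **Side view:** the last side-view fit of the caddy was about 2 mm off the dock pose and could not settle the height by itself. I relied on the depth readings for that.

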